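# Clear, lock and clamp the specimen stage

### The arm

A 7-joint arm with a two-finger parallel gripper is mounted at the origin on the work surface. World frame = base frame: x ahead of the robot, y to its left, z up, the work surface at z = 0. Lengths are in m, angles in rad, forces in N, time in s.
With the tool pointing down it reaches from about 0.4 to 0.85 m from the base axis. Payload 10.4 kg.
Tool frame: the origin (TCP) lies between the finger pads; the fingertips stand 17 mm ahead of it and the grasp point (between the pads) lies 2 mm behind it; x points along the fingers, y is the direction in which the jaws open and shut, and the axes are right-handed (so a half turn about x gives the same grasp; the last joint's range is limited). The gripper opens to 87 mm and grips with 3 to 60 N. Pads are 19 mm wide; open, the fingers measure 117 mm over their backs; the gripper's body (75 mm by 190 mm) begins 51 mm behind the grasp point.
Start: joints at [-1.329, 0.332, -0.065, 1.46, 0.022, 1.35, -0.088], TCP at [0.164, 0.603, 0.24] pointing down, gripper open.
Joint ranges: [-2.6, 2.6], [-0.5, 2.12], [-1.47, 1.34], [0.16, 2.42], [-1.27, 4.41], [0.06, 2.06], [-2.6, 2.6]. Speed limits (rad/s): [2.22, 2.22, 2.79, 2.79, 3.14, 3.14, 3.14].

### API

Orientations are given as a unit quaternion [x, y, z, w].
In Python, from bench import r, optics, close_job gives the robot as it stands.
- The arm moves only by the shell command python3 -m inch 'ROWS' [OPENING] [FORCE]. ROWS is JSON, a list of rows, each an object with "translation": the shift along the tool's x, y, z in cm, a list of three; "spin": the turn about the tool's x in degrees. In form: [{"translation": [tx, ty, tz], "spin": spin}, ...]. A call has 1 to 20 rows; each row shifts and turns the pose as measured when the row begins, along the tool's axes as they then stand; what a row does not reach is not made up. A row lasts 1/8 s, in which the tool goes at most 62.5 mm and 10.7 degrees, less where a joint would pass 70% of its speed; a pose out of reach is approached as far as the arm can. A call is refused whole if a number of a shift passes 6.25 or a number of a turn 10.7, either way. A call with a gripper value outside its range is refused whole. OPENING is the closure, from 0 (fully open) to 1 (shut), set as the call begins (- or left out, the last holds). The fingers move at their own pace and stop on an object; FORCE is the grip in N (left out, the last holds). Time passes only in rows, so rows that do not move let the fingers close. It gives the time, the measured TCP pose, the force and the opening at its end, in the units of the state.
- r.read_state(): the state, without advancing time (a new reading comes with each control period).
- optics.camera(name): name is "scene" or "top" or "wrist"; returns the picture (400x640x3 uint8, red, green, blue); there is no depth.
- optics.camera_model(name): a dict with "camera_matrix" (3x3 intrinsics, pixels), "world_from_camera" (4x4, takes a point from camera to world coordinates); the wrist camera has in their place "tool_from_camera" (4x4, takes a point from camera to tool coordinates, whose origin is the TCP and whose axes are the tool frame's). Camera axes: x right, y down, z forward; pixel columns grow to the right and rows downward; lengths in m; the calibration is good to about 2 mm. A picture is of the moment at which its call begins: read the wrist's pose just before it. camera_model takes no time and is no camera call.
- close_job(): hands the job in, once; it reports no verdict.
The state is a dict: "time": time; "joint_positions": joint angles; "joint_vel": joint speeds; "joint_torque": joint torques, N m; "ee_pos": TCP position; "eef_rot": TCP orientation; "ft_force": force on the tool from outside, world axes, zero at the start; "torque": the same for the moment, N m; "width": finger opening in m.
Only numpy, scipy, OpenCV 4.12 (cv2) and the standard library are available. Lean on these libraries where they do the work, as an engineer would, in place of code of your own. Each camera call takes 0.05 s, during which the arm holds its last target.

### The job

Put this specimen stage back in service. First wipe all the white plastic chips off its dark deck into the tray at its front edge with the wooden scraper block, never touching the sharp chips with the fingers; then tighten the castle nut clockwise until it is down on its brass washer and turn it on just far enough for the next pair of its slots to line up with the cotter hole in the spindle (not as far as the pair after that), and after that turn the cam until its high point presses on the middle of the sprung follower. At the end the scraper must stand upright in the middle of its grey mat, and the other things on the bench stay where they were.

Things in the scene. Friction and masses are not known exactly. Their poses are not given: they have to be found in the camera images.
- deck (a point): centre of the top of the stage, a fixed dark steel block 180 (x) by 450 (y) by 45 mm high; x away from the robot at yaw 0, z up. The deck is the middle of the top, 194 mm wide between two fences (12 mm high, at y = +-100 mm), open at the front (x = -90 mm) and back. Nut unit and cam unit stand at y = about +-165 mm, either way round
- tray (a point): chip tray fixed to the front of the stage, just below the deck's front edge: an open aluminium tray reaching from the deck's front edge 100 mm outward (deck x = -90 to -190 mm), 236 mm wide inside, walls 28 mm high above the bench. Point at the centre of its inner floor
- chip0: a loose white plastic chip, L-shaped, 36 by 26 by 10 mm thick, 20 g, lying flat on the deck; origin at the middle of its underside, z up. May be absent
- chip1: a loose white plastic chip, L-shaped, 36 by 26 by 10 mm thick, 20 g, lying flat on the deck; origin at the middle of its underside, z up. May be absent
- chip2: a loose white plastic chip, L-shaped, 36 by 26 by 10 mm thick, 20 g, lying flat on the deck; origin at the middle of its underside, z up. May be absent
- chip3: a loose white plastic chip, L-shaped, 36 by 26 by 10 mm thick, 20 g, lying flat on the deck; origin at the middle of its underside, z up. May be absent
- chip4: a loose white plastic chip, L-shaped, 36 by 26 by 10 mm thick, 20 g, lying flat on the deck; origin at the middle of its underside, z up. May be absent
- scraper_mid (a point): wooden scraper block, 0.3 kg, loose: a foot 40 (x) by 100 (y) by 24 mm high with a grip rib on top, 18 (x) by 70 (y) by 34 mm high; 58 mm high in all. The rib is pinched across its 18 mm (along x). Point at its centre, 29 mm above its underside (the rib runs from 5 mm below to 29 mm above it); x along its thin side, y along its 100 mm length, z up
- mat_top (a point): grey mat 130 (x) by 150 (y) by 4 mm, fixed on the bench left or right of the stage, where the scraper stands and belongs; point at the centre of its top
- nut (a point): castle nut on an upright spindle: hexagon 50 mm across flats, 30 high, slotted crown above (23 mm radius, 13 high); the spindle ends at most 48 mm above this point. Point on the axis, hexagon mid-height; x along one slot pair, z up; slots and flat centres lie every 60 degrees from x (grip along x or 60 degrees either way). Hub (radius 34 mm) and washer below: leave 3 mm
- castle_nut (a joint): turn of the nut in rad, growing clockwise seen from above (tightening), at most 6; the nut sinks 3.2 mm per rad. It starts at 0 to 0.6. At 4.2 it meets the washer (tight), and from there the washer's spring makes it stiffer (0.12 N m before, about 0.3 N m at the end). It stays where it is left. The first slot pair that lines up after that comes 0.2 to 0.9 rad further on
- cotter_hole (a point): cross hole, 6 mm, through the 23 mm spindle; point on the spindle's axis, x along the hole. A dark groove across the spindle's end runs parallel to the hole. The hole is fixed
- cam_grip (a point): black bar on top of the cam, 62 long (x), 16 wide (y), 34 mm high; point at the bar's centre, on the cam's axis. x points to the cam's high point (the pointed end of the bar). The steel cam is an eccentric disc, 72 mm across and 18 mm thick, directly under the bar
- cam (a joint): turn of the cam in rad, growing clockwise seen from above, from -2.9 to 2.9; 0 when the high point faces the follower squarely. It starts between -2.6 and -0.9, and stays where it is left (friction about 0.12 N m)
- cam_high (a point): the cam's high point, on its rim 46 mm from its axis
- follower_face (a point): middle of the flat brass face (26 mm wide) of the sprung follower, which stands at the far (+x) side of the cam, 41.5 mm from the cam's axis when free; the high point pushes it back 4.5 mm against about 6 N
- follower (a joint): how far the follower is pushed back, in m: 0 when free, about 0.0045 under the high point
- dishes: bystander: two stacked dishes, 86 mm across, 27 mm high; origin under the centre
- mouse: bystander: black round computer mouse, 64 mm across, 33 mm high; origin under the centre
- reagent: bystander: amber bottle, 66 mm across, 100 mm high; origin under the centre
- jar: bystander: white jar, 68 mm across, 75 mm high; origin under the centre
- beaker: bystander: glass beaker, 72 mm across, 80 mm high; origin under the centre
- slidebox: bystander: blue slide box 80 by 100 by 35 mm high; origin under the centre

How it is judged:
On the way, in this order (a step that is already met when the one before it is completed fails the run):
1. all chips are wiped off the deck into the tray (x of chip0 in the frame of deck between -0.192 and -0.088 m and y of chip0 in the frame of deck between -0.12 and 0.12 m and z of each of chip0, chip1, chip2, chip3, chip4 in the frame of deck below -0.005 m and x of chip1 in the frame of deck between -0.192 and -0.088 m and y of chip1 in the frame of deck between -0.12 and 0.12 m and x of chip2 in the frame of deck between -0.192 and -0.088 m and y of chip2 in the frame of deck between -0.12 and 0.12 m and x of chip3 in the frame of deck between -0.192 and -0.088 m and y of chip3 in the frame of deck between -0.12 and 0.12 m and x of chip4 in the frame of deck between -0.192 and -0.088 m and y of chip4 in the frame of deck between -0.12 and 0.12 m), for 0.2 s.
2. the nut is down on its washer and a slot pair lines up with the cotter hole (value of joint castle_nut above 4.2 rad and (angle between the x axis of nut and the x axis of cotter_hole, either way round below 0.1 rad or angle between the x axis of nut and the x axis of cotter_hole, either way round between 0.9472 and 1.1472 rad)), for 0.3 s.
3. the cam's high point presses on the follower (horizontal distance between cam_high and follower_face below 0.007 m and value of joint follower above 0.003 m), for 0.3 s.
At the end, for the whole second after the job is handed in: Chips in the tray, below deck level; nut at 4.2 rad or more with a slot pair within 0.10 rad of the cotter hole; cam's high point within 7 mm of the middle of the follower's face, pushing it back over 3 mm; scraper upright on the mat within 35 mm of its centre (all of step 1 and all of step 2 and all of step 3 and horizontal distance between scraper_mid and mat_top below 0.035 m and z of scraper_mid in the frame of mat_top below 0.034 m and angle between scraper_mid's own z axis and vertical below 0.1 rad); the robot touches nothing.
It fails at once if the fingers touch a chip (contact force between the fingers and chip0 above 0.5 N or contact force between the fingers and chip1 above 0.5 N or contact force between the fingers and chip2 above 0.5 N or contact force between the fingers and chip3 above 0.5 N or contact force between the fingers and chip4 above 0.5 N).
It fails at once if the nut is turned on past the first line-up to nearly the next (overtightened) (value of joint castle_nut above 5.4 rad).
It fails at once if a bystander is moved more than 30 mm (distance of any of dishes, mouse, reagent, jar, beaker, slidebox from where it was at the start of the episode above 0.03 m).
Of chip0, chip1, chip2, chip3, chip4 only 3 to 5 are there at a start; the rules pass over those that are not, and their reading is None.
At some moment in a run one of scraper may be knocked a few centimetres aside while the robot is not near it.
Once in a run the grip may slacken for a moment while it holds something.
It also fails if it takes over 200 s, if anything falls off the work surface, if the arm or the gripper's body presses on something with over 40 N, if the wrist force passes 120 N, or if a joint passes its speed limit or range.

## Working session

There is one attempt and no reset: what is moved stays moved. The work goes in short steps, Python scripts to look and compute and a shell command to move; the robot and the scene stay as the last step left them, time stands still between calls to the robot, and variables do not carry over. Pictures are saved under pics/ and viewed, and the job is handed in when it is done.

```bash
ls; mkdir -p pics; python3 - <<'E'
from bench import r, optics
import cv2, numpy as np
np.set_printoptions(precision=4,suppress=True)
print(r.read_state())
for n in ("scene","top","wrist"):
    im=optics.camera(n); cv2.imwrite(f"pics/{n}0.png",im[:,:,::-1]); print(n,optics.camera_model(n))
E
```

```text
pics
{'time': 0.0, 'joint_positions': array([-1.3286,  0.3328, -0.0647,  1.4609,  0.0216,  1.3499, -0.0885]), 'joint_vel': array([-0.0005, -0.0011, -0.0006,  0.0002,  0.0005, -0.0013, -0.001 ]), 'joint_torque': array([  0.0006, -62.3269,   0.0249, -38.9889,  -0.0613,   0.04  ,
         0.0002]), 'ee_pos': array([0.1635, 0.6029, 0.2388]), 'eef_rot': array([ 0.0928,  0.701 , -0.0938,  0.7009]), 'ft_force': array([-0.6359,  0.136 , -0.7319]), 'torque': array([-0.0661, -0.0256, -0.0245]), 'width': 0.08738337488416481}
scene {'camera_matrix': array([[399.065 ,   0.    , 323.9372],
       [  0.    , 399.065 , 194.6652],
       [  0.    ,   0.    ,   1.    ]]), 'world_from_camera': array([[ 0.0336,  0.8227, -0.5675,  1.0296],
       [ 0.9993, -0.0351,  0.0084, -0.0249],
       [-0.013 , -0.5674, -0.8233,  0.8985],
       [ 0.    ,  0.    ,  0.    ,  1.    ]])}
top {'camera_matrix': array([[491.138 ,   0.    , 322.039 ],
       [  0.    , 491.138 , 202.3167],
       [  0.    ,   0.    ,   1.    ]]), 'world_from_camera': array([[-0.0179, -0.9882,  0.1523,  0.2772],
       [-0.9998,  0.0168, -0.009 ,  0.016 ],
       [ 0.0063, -0.1524, -0.9883,  1.4731],
       [ 0.    ,  0.    ,  0.    ,  1.    ]])}
wrist {'camera_matrix': array([[278.7154,   0.    , 325.0473],
       [  0.    , 278.7154, 201.7724],
       [  0.    ,   0.    ,   1.    ]]), 'tool_from_camera': array([[-0.001 , -0.2838,  0.9589, -0.1453],
       [ 1.    , -0.0002,  0.001 ,  0.0007],
       [-0.0001,  0.9589,  0.2838, -0.0783],
       [ 0.    ,  0.    ,  0.    ,  1.    ]])}
```

View pics/top0.png

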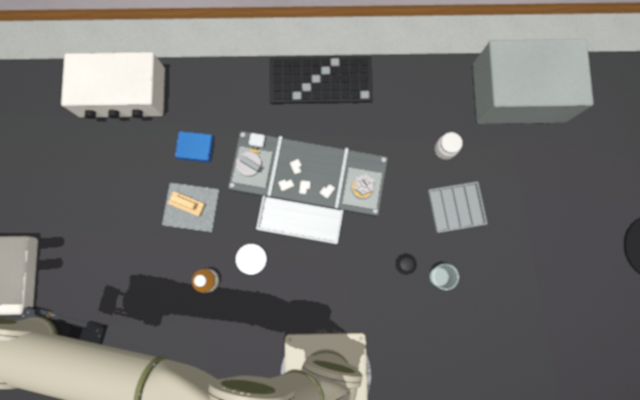

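View pics/scene0.png

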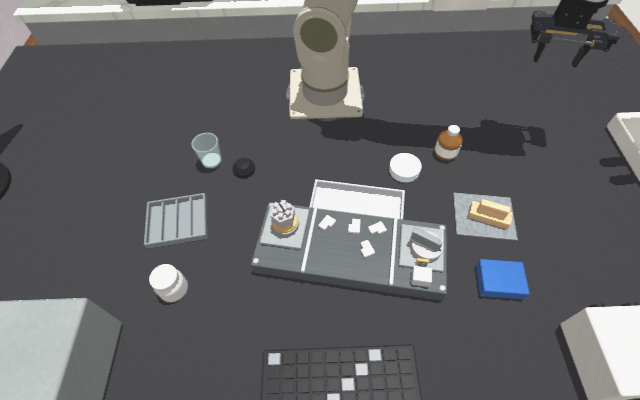

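View pics/wrist0.png

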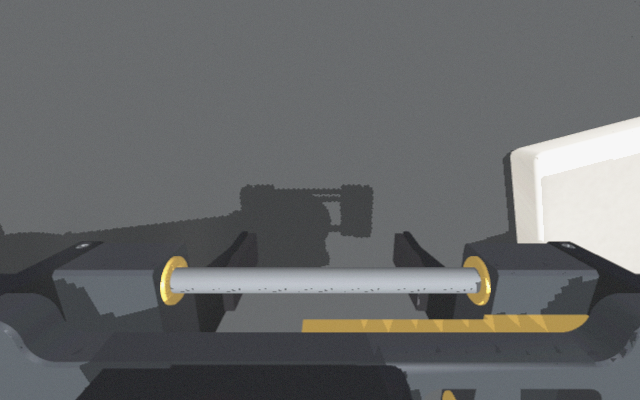

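The top view shows the stage at about (308,172), with 4 chips near (295,166), (286,185), (305,187) and (327,190). The cam is at (250,163), the nut at (363,185) and the scraper on its mat at (187,204). I'll zoom in next.

```bash
cat > h.py <<'E'
from bench import r, optics
import cv2, numpy as np
from scipy.spatial.transform import Rotation as R
np.set_printoptions(precision=4,suppress=True)
def cam(n):
    m=optics.camera_model(n); K=np.array(m["camera_matrix"])
    if "world_from_camera" in m: return K,np.array(m["world_from_camera"])
    s=r.read_state(); T=np.eye(4); T[:3,:3]=R.from_quat(s["eef_rot"]).as_matrix(); T[:3,3]=s["ee_pos"]
    return K,T@np.array(m["tool_from_camera"])
def px(n,uv,z,KT=None):
    K,T=KT or cam(n); uv=np.atleast_2d(np.array(uv,float))
    d=np.c_[uv,np.ones(len(uv))]@np.linalg.inv(K).T@T[:3,:3].T
    t=(z-T[2,3])/d[:,2]
    return T[:3,3]+d*t[:,None]
def proj(n,P,KT=None):
    K,T=KT or cam(n); P=np.atleast_2d(P); q=(P-T[:3,3])@T[:3,:3]@K.T
    return q[:,:2]/q[:,2:]
def tool():
    s=r.read_state(); M=R.from_quat(s["eef_rot"]).as_matrix(); return np.array(s["ee_pos"]),M,s
def rel(target,yaw=None):
    """print shift in tool axes cm to target (world)"""
    p,M,s=tool(); print("t",s["time"],"tcp",p,"x",M[:,0],"y",M[:,1],"yawY deg",np.degrees(np.arctan2(M[1,1],M[0,1])),"F",s["ft_force"],"w",s["width"])
    if target is not None: print("shift cm",(np.array(target)-p)@M*100)
E
python3 - <<'E'
from h import *
im=cv2.imread("pics/top0.png")
cv2.imwrite("pics/topc.png",cv2.resize(im[120:260,150:410],None,fx=3,fy=3,interpolation=cv2.INTER_CUBIC))
im=cv2.imread("pics/scene0.png")
cv2.imwrite("pics/scenec.png",cv2.resize(im[170:300,240:540],None,fx=2.6,fy=2.6,interpolation=cv2.INTER_CUBIC))
rel(None)
# bystanders rough, base px
for n,uv,z in [("blue",(194,146),.035),("dishes",(251,259),.027),("reagent",(204,281),.1),("mouse",(405,263),.033),("beaker",(444,277),.04),("jar",(448,146),.075),("scr",(186,204),.05),("mat",(190,207),.004)]:
    print(n,px("top",uv,z)[0])
E
```

```text
t 0.15 tcp [0.1635 0.603  0.239 ] x [-0.0002 -0.001  -1.    ] y [ 0.2617  0.9651 -0.0011] yawY deg 74.828418807568 F [-0.392   0.0963  0.0906] w 0.08678891593510132
blue [0.6769 0.3853 0.035 ]
dishes [0.3359 0.2136 0.027 ]
reagent [0.2749 0.3328 0.1   ]
mouse [ 0.3161 -0.2356  0.033 ]
beaker [ 0.2738 -0.3454  0.04  ]
jar [ 0.6537 -0.3696  0.075 ]
scr [0.4983 0.401  0.05  ]
mat [0.4961 0.4012 0.004 ]
```

View pics/topc.png

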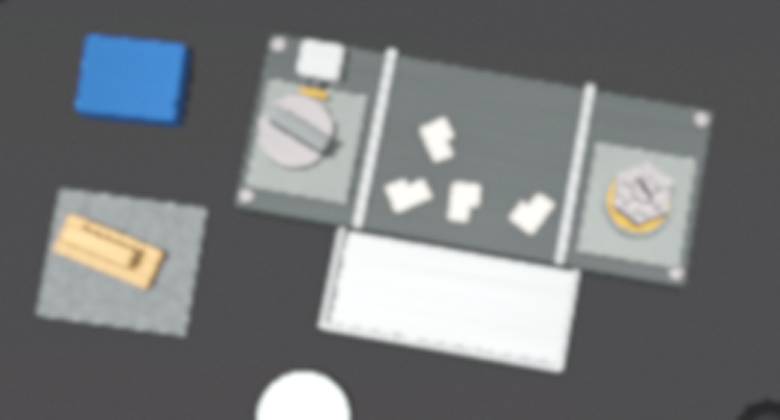

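View pics/scenec.png

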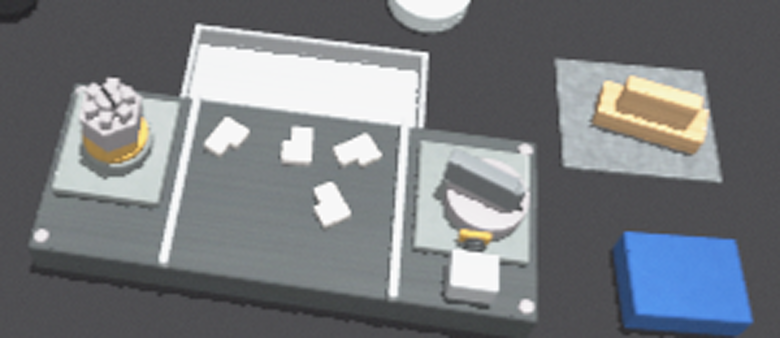

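```bash
python3 - <<'E'
from h import *
def c(p): p=np.array(p,float).reshape(-1,2); return np.c_[150+p[:,0]/3,120+p[:,1]/3]
L=px("top",c([(391,50),(359,225),(590,87),(561,262)]),.057); print("fences",L)
d1=L[1]-L[0]; d2=L[3]-L[2]; print(np.degrees(np.arctan2(-d1[1],-d1[0])),np.degrees(np.arctan2(-d2[1],-d2[0])), np.linalg.norm(d1),np.linalg.norm(d2), "centre",L.mean(0))
# by scene
def s(p): p=np.array(p,float).reshape(-1,2); return np.c_[240+p[:,0]/2.6,170+p[:,1]/2.6]
S=px("scene",s([(407,125),(394,298),(195,98),(164,262)]),.057); print("scene fences", S[[1,0,3,2]], S.mean(0))
print("screws top",px("top",c([(278,44),(246,196),(702,119),(677,273)]),.045))
print("screws scn",px("scene",s([(526,306),(526,149),(41,235),(75,90)]),.045))
# mat, scraper
m=px("top",c([(60,188),(208,207),(186,336),(38,316)]),.004); print("mat",m,m.mean(0))
m=px("scene",s([(555,58),(703,71),(721,181),(566,170)]),.004); print("mat scene",m.mean(0))
im=cv2.imread("pics/top0.png"); hsv=cv2.cvtColor(im,cv2.COLOR_BGR2HSV)
mk=cv2.inRange(hsv,(8,70,120),(28,255,255)); mk[:, :150]=0; mk[:,225:]=0; mk[250:]=0;mk[:150]=0
pts=np.argwhere(mk)[:,::-1]; rc=cv2.minAreaRect(pts.astype(np.float32)); print(rc); b=px("top",cv2.boxPoints(rc),.024); print(b,b.mean(0))
e=b-np.roll(b,1,0); print(np.linalg.norm(e,axis=1),np.degrees(np.arctan2(e[:,1],e[:,0])))
E
```

```text
fences [[ 0.6953  0.1237  0.057 ]
 [ 0.5197  0.1558  0.057 ]
 [ 0.6543 -0.0728  0.057 ]
 [ 0.4799 -0.0402  0.057 ]]
-10.337159745452139 -10.603424232474422 0.1785095991260457 0.17740770525729985 centre [0.5873 0.0416 0.057 ]
scene fences [[ 0.6974  0.125   0.057 ]
 [ 0.5269  0.1594  0.057 ]
 [ 0.6568 -0.0706  0.057 ]
 [ 0.4882 -0.04    0.057 ]] [0.5923 0.0435 0.057 ]
screws top [[ 0.7068  0.2377  0.045 ]
 [ 0.5525  0.2681  0.045 ]
 [ 0.6229 -0.1842  0.045 ]
 [ 0.4688 -0.1539  0.045 ]]
screws scn [[ 0.7042  0.239   0.045 ]
 [ 0.5506  0.2701  0.045 ]
 [ 0.621  -0.1817  0.045 ]
 [ 0.4662 -0.1581  0.045 ]]
mat [[0.5719 0.4636 0.004 ]
 [0.5498 0.3136 0.004 ]
 [0.4193 0.3337 0.004 ]
 [0.4419 0.4818 0.004 ]] [0.4957 0.3982 0.004 ]
mat scene [0.4966 0.4011 0.004 ]
((186.50888061523438, 203.37869262695312), (34.30769348144531, 13.692309379577637), 22.61986541748047)
[[0.5059 0.4615 0.024 ]
 [0.5439 0.447  0.024 ]
 [0.5024 0.3517 0.024 ]
 [0.4647 0.3666 0.024 ]] [0.5042 0.4067 0.024 ]
[0.1035 0.0407 0.104  0.0405] [  66.5299  -20.9923 -113.5536  158.4185]
```

```bash
python3 -m inch '[{"translation":[0.4,-1.3,4.7],"spin":0},{"translation":[0.4,-1.3,4.7],"spin":0},{"translation":[0.4,-1.3,4.7],"spin":0},{"translation":[0.4,-1.3,4.7],"spin":0},{"translation":[0.4,-1.3,4.7],"spin":0},{"translation":[0.4,-1.3,4.7],"spin":0},{"translation":[0.4,-1.3,4.7],"spin":0},{"translation":[0,-1.1,4.7],"spin":0},{"translation":[0,0,0],"spin":9.7},{"translation":[0,0,0],"spin":9.7},{"translation":[0,0,0],"spin":9.7},{"translation":[0,0,0],"spin":9.7},{"translation":[0,0,0],"spin":9.7},{"translation":[0,0,0],"spin":9.7},{"translation":[0,0,0],"spin":9.7},{"translation":[0,0,0],"spin":9.7},{"translation":[0,0,0],"spin":9.7},{"translation":[0,0,0],"spin":9.7}]' 0
python3 - <<'E'
from h import *
rel((.502,.405,.049)); print(r.read_state()["joint_positions"])
im=optics.camera("wrist")[:,:,::-1]; cv2.imwrite("pics/w1.png",im)
E
```

```text
time: 2.4
ee_pos: [0.5082, 0.3973, 0.2029]
eef_rot: [-0.593, -0.378, 0.601, -0.38]
ft_force: [0.0, -0.1, -0.0]
width: 0.0868
t 2.4 tcp [0.5082 0.3973 0.2029] x [-0.0078 -0.0095 -0.9999] y [ 0.9049 -0.4257 -0.003 ] yawY deg -25.193651862347213 F [ 0.0255 -0.1436 -0.0049] w 0.08675339071795068
shift cm [15.3857 -0.843  -0.6205]
[-1.047   0.4214  0.4195  1.4626 -0.1706  1.3062 -1.0532]
```

View pics/w1.png

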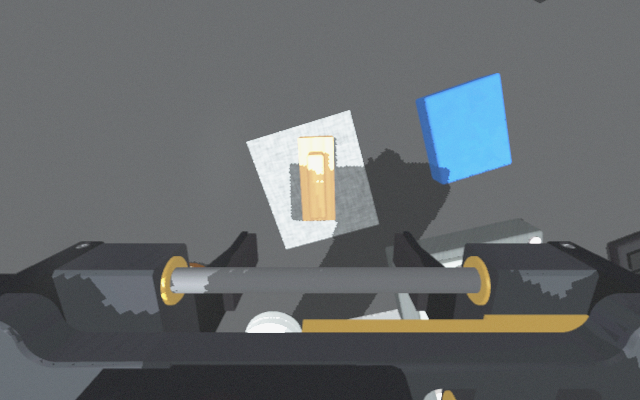

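The wrist view shows the scraper upright near (317,179), almost aligned with the jaws. I'll refine its pose from this picture.

```bash
python3 - <<'E'
from h import *
P=px("wrist",[(298,137),(334,137),(335,221),(300,221)],.028); print(P,P.mean(0))
e=P-np.roll(P,1,0); print(np.linalg.norm(e,axis=1),np.degrees(np.arctan2(e[:,1],e[:,0])))
m=px("wrist",[(247,142),(351,111),(378,223),(286,248)],.004);print("mat",m.mean(0))
c=P.mean(0); rel((c[0],c[1],.049))
d=np.array([.5880,.042]); 
E
```

```text
[[0.5049 0.463  0.028 ]
 [0.5412 0.4455 0.028 ]
 [0.4997 0.354  0.028 ]
 [0.461  0.3726 0.028 ]] [0.5017 0.4088 0.028 ]
[0.1005 0.0403 0.1005 0.0429] [  64.0701  -25.6645 -114.4403  154.4148]
mat [0.4953 0.4007 0.004 ]
t 2.45 tcp [0.5081 0.3973 0.2028] x [-0.0079 -0.0095 -0.9999] y [ 0.9012 -0.4334 -0.003 ] yawY deg -25.685993086658648 F [-1.0905 -1.0071 -0.2352] w 0.086937323518565
shift cm [15.3768 -1.0323 -0.9412]
```

```bash
python3 -m inch '[{"translation":[2.5,-1.0,-0.9],"spin":0},{"translation":[3.0,0,0],"spin":0},{"translation":[3.0,0,0],"spin":0},{"translation":[2.5,0,0],"spin":0},{"translation":[2,0,0],"spin":0},{"translation":[1.0,0,0],"spin":0}]' 0
python3 - <<'E'
from h import *
rel((.5017,.4088,.049))
E
```

```text
time: 3.2
ee_pos: [0.5016, 0.4095, 0.0585]
eef_rot: [-0.592, -0.38, 0.6, -0.382]
ft_force: [-0.7, 0.1, -0.0]
width: 0.0868
t 3.2 tcp [0.5016 0.4095 0.0585] x [-0.0074 -0.0088 -0.9999] y [ 0.9079 -0.4191 -0.003 ] yawY deg -24.779130885219125 F [-0.7021  0.1449 -0.0477] w 0.08676921135028846
shift cm [0.9528 0.0415 0.0446]
```

```bash
python3 -m inch '[{"translation":[0.6,0,0],"spin":0},{"translation":[0.35,0,0],"spin":0.5},{"translation":[0.0,0,0],"spin":0}]' 0
python3 -m inch '[{"translation":[0,0,0],"spin":0},{"translation":[0,0,0],"spin":0},{"translation":[0,0,0],"spin":0},{"translation":[0,0,0],"spin":0},{"translation":[0,0,0],"spin":0},{"translation":[0,0,0],"spin":0},{"translation":[0,0,0],"spin":0},{"translation":[0,0,0],"spin":0}]' 1 45
python3 - <<'E'
from h import *
rel((.5017,.4088,.049))
# chips in deck frame from top pic 0 and scene
D=np.array([.588,.042]); a=np.radians(-10.7); ex=np.array([np.cos(a),np.sin(a)]); ey=np.array([-ex[1],ex[0]])
im=cv2.cvtColor(cv2.imread("pics/top0.png"),cv2.COLOR_BGR2GRAY); mk=(im>180).astype(np.uint8)
n,l,st,ce=cv2.connectedComponentsWithStats(mk)
for i in range(1,n):
    if 20<st[i,4]<200 and 230<ce[i,0]<360 and 140<ce[i,1]<210:
        w=px("top",ce[i],.055)[0][:2]-D; print("chip",ce[i],st[i,4],w@ex,w@ey)
E
```

```text
time: 3.58
ee_pos: [0.5021, 0.4098, 0.0493]
eef_rot: [-0.594, -0.377, 0.601, -0.38]
ft_force: [-0.3, -0.2, 0.4]
width: 0.0871
time: 4.58
ee_pos: [0.5028, 0.4103, 0.0508]
eef_rot: [-0.595, -0.378, 0.6, -0.38]
ft_force: [0.7, 0.2, -0.2]
width: 0.0175
t 4.575 tcp [0.5028 0.4103 0.0508] x [-0.0049 -0.0064 -1.    ] y [ 0.9044 -0.4266 -0.0017] yawY deg -25.25097878528984 F [ 0.653   0.1588 -0.25  ] w 0.01749968145195862
shift cm [ 0.179  -0.0361  0.1777]
chip [274.2538 166.3401] 197 -0.0013192007937153612 0.101814377186732
chip [341.0421 178.1895] 190 -0.0031286175957568425 -0.09840932030713129
chip [295.4833 165.925 ] 120 0.010534830906710414 0.040269544779799826
chip [285.28  184.296] 125 -0.04889906863508779 0.06006596767712992
chip [303.8525 186.4754] 122 -0.04608398334802886 0.005191061919708818
chip [326.8629 190.6129] 124 -0.046822329164117014 -0.06344189151053374
```

```bash
python3 -m inch '[{"translation":[-2,0,0],"spin":0},{"translation":[-4,0,0],"spin":0},{"translation":[-5,0,0],"spin":0},{"translation":[-5,0,0],"spin":0},{"translation":[-4,0,0],"spin":0},{"translation":[0,0,0],"spin":-7.2},{"translation":[0,0,0],"spin":-7.2},{"translation":[0,0,0],"spin":0}]' 1 45
python3 - <<'E'
from h import *
rel((.6638,.0661,.25))
im=optics.camera("wrist")[:,:,::-1]; cv2.imwrite("pics/w2.png",im)
E
```

```text
time: 5.58
ee_pos: [0.5032, 0.41, 0.266]
eef_rot: [-0.542, -0.451, 0.546, -0.452]
ft_force: [0.3, -0.5, -2.7]
width: 0.0178
t 5.575 tcp [0.5032 0.41   0.266 ] x [-0.0028 -0.0047 -1.    ] y [ 0.9829 -0.1842 -0.0019] yawY deg -10.6146349620641 F [ 0.305  -0.4791 -2.6957] w 0.017789173819324166
shift cm [ 1.7151 22.1196 30.8325]
```

View pics/w2.png

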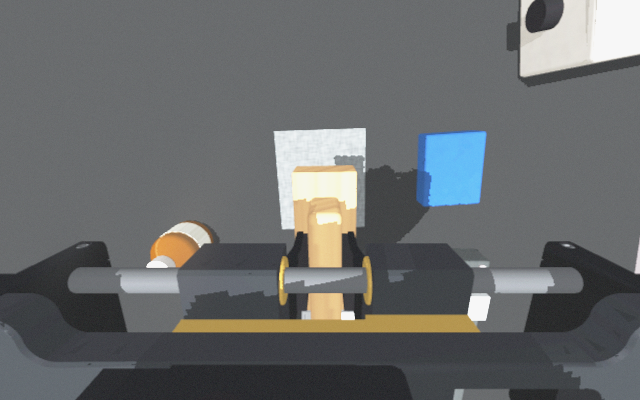

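The scraper is held level and centred between the pads, with the rib at about (325,240).

```bash
python3 -m inch '[{"translation":[0,2.7,3.8],"spin":0},{"translation":[0,2.7,3.8],"spin":0},{"translation":[0,2.7,3.8],"spin":0},{"translation":[0,2.7,3.8],"spin":0},{"translation":[0,2.7,3.8],"spin":0},{"translation":[0,2.7,3.8],"spin":0},{"translation":[0,2.7,3.8],"spin":0},{"translation":[0,2.7,3.8],"spin":0},{"translation":[0,0,0],"spin":0}]'
python3 - <<'E'
from h import *
rel((.6638,.0661,.0943))
im=optics.camera("top")[:,:,::-1]; cv2.imwrite("pics/t3.png",im[60:300,140:460].repeat(2,0).repeat(2,1))
im=optics.camera("wrist")[:,:,::-1]; cv2.imwrite("pics/w3.png",im)
E
```

```text
time: 6.75
ee_pos: [0.6575, 0.0588, 0.2673]
eef_rot: [-0.547, -0.443, 0.554, -0.444]
ft_force: [0.2, 0.5, -2.5]
width: 0.0177
t 6.75 tcp [0.6575 0.0588 0.2673] x [-0.0064 -0.0067 -1.    ] y [ 0.9773 -0.2119 -0.0048] yawY deg -12.233492587458423 F [ 0.2091  0.5156 -2.463 ] w 0.01769705927530605
shift cm [17.2938  0.5498 -0.9809]
```

View pics/w3.png

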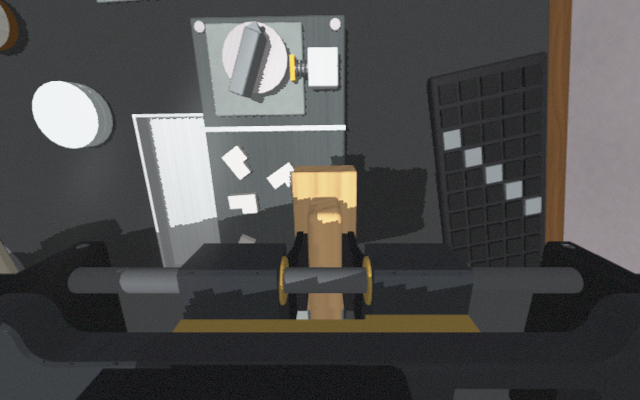

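View pics/t3.png

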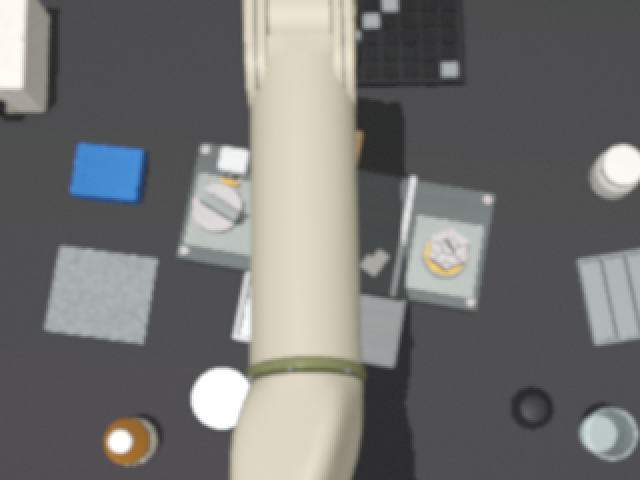

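```bash
python3 - <<'E'
from h import *
D=np.array([.5883,.0437]); a=np.radians(-10.7); ex=np.array([np.cos(a),np.sin(a)]); ey=np.array([-ex[1],ex[0]])
def d(uv,z): w=px("wrist",uv,z)[:,:2]-D; return np.c_[w@ex,w@ey]
print("fence",d([(205,129),(345,128)],.057)); print("corner screws",d([(199,27),(335,24)],.045))
print("chips",d([(236,162),(281,176),(243,204)],.055))
print("deck corner back",d([(344,17)],.045)); rel((.6638,.0661,.12))
E
```

```text
fence [[-0.0853  0.102 ]
 [ 0.0878  0.0998]]
corner screws [[-0.0808  0.2161]
 [ 0.0769  0.2157]]
chips [[-0.0521  0.0602]
 [ 0.0046  0.0409]
 [-0.049   0.0036]]
deck corner back [[0.0873 0.2225]]
t 6.85 tcp [0.6568 0.064  0.2672] x [-0.0069 -0.0039 -1.    ] y [ 0.9787 -0.2053 -0.006 ] yawY deg -11.849317609210079 F [ 0.0292 -0.1975 -2.8176] w 0.017638317501904578
shift cm [14.7106  0.7337 -0.427 ]
```

```bash
python3 -m inch '[{"translation":[3,0.7,-0.4],"spin":-1.1},{"translation":[4,0,0],"spin":0},{"translation":[4,0,0],"spin":0},{"translation":[2,0,0],"spin":0},{"translation":[1.2,0,0],"spin":0},{"translation":[0,0,0],"spin":0}]'
python3 - <<'E'
from h import *
rel((.6638,.0661,.0943))
im=optics.camera("scene")[:,:,::-1]; cv2.imwrite("pics/s4.png",im[150:320,220:480].repeat(3,0).repeat(3,1))
E
```

```text
time: 7.6
ee_pos: [0.6619, 0.0776, 0.1221]
eef_rot: [-0.542, -0.454, 0.545, -0.451]
ft_force: [0.8, 0.5, -3.0]
width: 0.0178
t 7.6 tcp [0.6619 0.0776 0.1221] x [-0.0069  0.0012 -1.    ] y [ 0.9835 -0.181  -0.007 ] yawY deg -10.428226320502823 F [ 0.841   0.5311 -3.0268] w 0.017827177459739406
shift cm [2.7758 0.4137 1.0979]
```

View pics/s4.png

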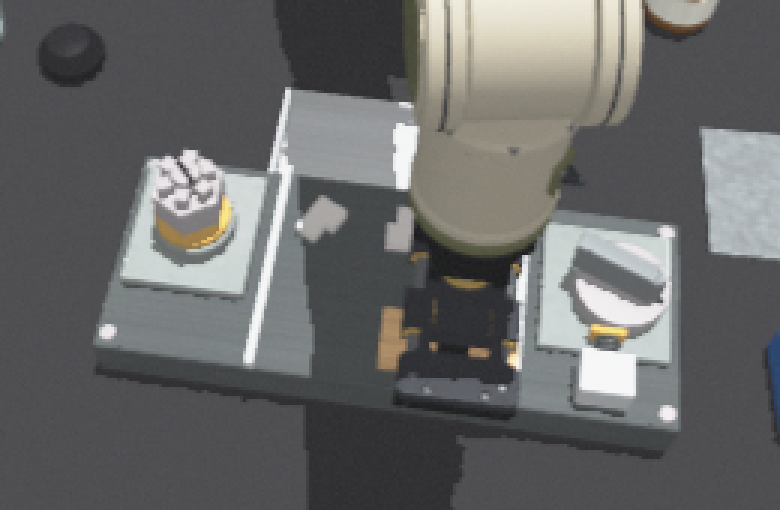

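```bash
python3 -m inch '[{"translation":[0.3,0.4,1.1],"spin":0},{"translation":[0.8,0,0],"spin":0},{"translation":[0.8,0,0],"spin":0},{"translation":[0.5,0,0],"spin":0}]'
python3 - <<'E'
from h import *
rel((.6638,.0661,.0943))
E
```

```text
time: 8.15
ee_pos: [0.6659, 0.0649, 0.1002]
eef_rot: [0.544, 0.453, -0.543, 0.451]
ft_force: [-0.1, -0.6, -3.3]
width: 0.0179
t 8.15 tcp [0.6659 0.0649 0.1002] x [-0.0014  0.0023 -1.    ] y [ 0.9833 -0.182  -0.0018] yawY deg -10.487890121452171 F [-0.0838 -0.6029 -3.2969] w 0.017898964105005445
shift cm [ 0.5941 -0.2283 -0.0745]
```

```bash
python3 -m inch '[{"translation":[0.4,0,0],"spin":0},{"translation":[0.15,0,0],"spin":0},{"translation":[0,-1,0],"spin":0},{"translation":[0,-1,0],"spin":0},{"translation":[0,-1,0],"spin":0},{"translation":[0,-1,0],"spin":0},{"translation":[0,-1,0],"spin":0}]'
python3 - <<'E'
from h import *
rel((.6638,.0661,.0943))
D=np.array([.5883,.0437]); a=np.radians(-10.7); ex=np.array([np.cos(a),np.sin(a)]); ey=np.array([-ex[1],ex[0]])
w=tool()[0][:2]-D; print("deck xy",w@ex,w@ey)
im=optics.camera("scene")[:,:,::-1]; cv2.imwrite("pics/s5.png",im[150:320,220:480].repeat(3,0).repeat(3,1))
E
```

```text
time: 9.02
ee_pos: [0.6133, 0.0751, 0.0945]
eef_rot: [0.544, 0.453, -0.543, 0.451]
ft_force: [-0.4, -0.4, -2.5]
width: 0.0178
t 9.025 tcp [0.6133 0.0751 0.0945] x [-0.0015  0.0027 -1.    ] y [ 0.9834 -0.1816 -0.0019] yawY deg -10.461034989004535 F [-0.3587 -0.4309 -2.462 ] w 0.01781128039183248
shift cm [ 0.0082  5.1323 -0.0333]
deck xy 0.018707215144048096 0.03548064479157215
```

View pics/s5.png

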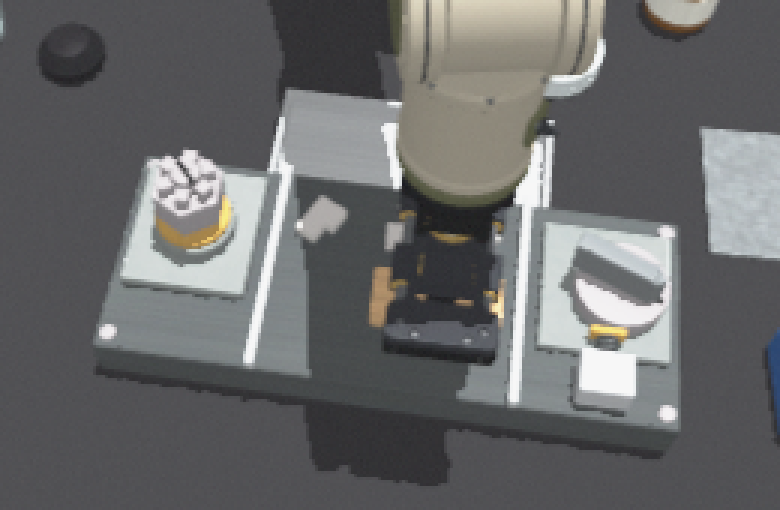

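```bash
python3 -m inch '[{"translation":[0,-1,0],"spin":0},{"translation":[0,-1,0],"spin":0},{"translation":[0,-1,0],"spin":0},{"translation":[0,-1,0],"spin":0},{"translation":[0,-1,0],"spin":0},{"translation":[0,-1,0],"spin":0},{"translation":[0,-1,0],"spin":0},{"translation":[0,-1,0],"spin":0},{"translation":[0,-1,0],"spin":0},{"translation":[0,-1,0],"spin":0},{"translation":[0,-1,0],"spin":0},{"translation":[0,-1,0],"spin":0}]'
python3 - <<'E'
from h import *
rel(None)
D=np.array([.5883,.0437]); a=np.radians(-10.7); ex=np.array([np.cos(a),np.sin(a)]); ey=np.array([-ex[1],ex[0]])
w=tool()[0][:2]-D; print("deck xy",w@ex,w@ey)
im=optics.camera("scene")[:,:,::-1]; cv2.imwrite("pics/s6.png",im[150:320,220:480].repeat(3,0).repeat(3,1))
E
```

```text
time: 10.58
ee_pos: [0.4863, 0.0985, 0.095]
eef_rot: [0.544, 0.454, -0.543, 0.451]
ft_force: [-0.3, -0.4, -3.5]
width: 0.0174
t 10.575 tcp [0.4863 0.0985 0.095 ] x [-0.0016  0.0033 -1.    ] y [ 0.9834 -0.1816 -0.0022] yawY deg -10.465236978171138 F [-0.3246 -0.3816 -3.4877] w 0.017400865166003334
deck xy -0.11035652883413019 0.03490228496163662
```

View pics/s6.png

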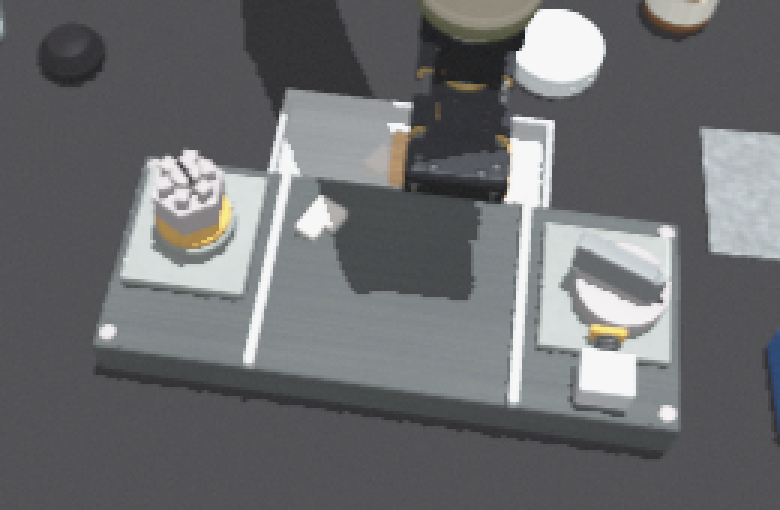

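```bash
python3 -m inch '[{"translation":[-2.5,0,0],"spin":0},{"translation":[-2.5,0,0],"spin":0},{"translation":[0,4,1],"spin":0},{"translation":[0,4,2.5],"spin":0},{"translation":[0,4,2.5],"spin":0},{"translation":[0,1,1.5],"spin":0},{"translation":[0,0,0],"spin":0}]'
python3 - <<'E'
from h import *
rel(None)
D=np.array([.5883,.0437]); a=np.radians(-10.7); ex=np.array([np.cos(a),np.sin(a)]); ey=np.array([-ex[1],ex[0]])
w=tool()[0][:2]-D; print("deck xy",w@ex,w@ey)
P=D+.025*ex-.042*ey; rel((P[0],P[1],.0943))
im=optics.camera("scene")[:,:,::-1]; cv2.imwrite("pics/s7.png",im[150:320,220:480].repeat(3,0).repeat(3,1))
E
```

```text
time: 11.5
ee_pos: [0.6022, 0.0004, 0.1458]
eef_rot: [0.543, 0.455, -0.542, 0.452]
ft_force: [-1.0, 0.1, -3.0]
width: 0.0175
t 11.5 tcp [0.6022 0.0004 0.1458] x [-0.0017  0.0041 -1.    ] y [ 0.9842 -0.1772 -0.0024] yawY deg -10.20413478136093 F [-1.0367  0.091  -3.0032] w 0.017495755292974556
deck xy 0.021713017997173227 -0.039985827254876066
t 11.5 tcp [0.6022 0.0004 0.1458] x [-0.0017  0.0041 -1.    ] y [ 0.9842 -0.1772 -0.0024] yawY deg -10.20413478136093 F [-1.0367  0.091  -3.0032] w 0.017495755292974556
shift cm [5.1504 0.3394 0.2235]
```

View pics/s7.png

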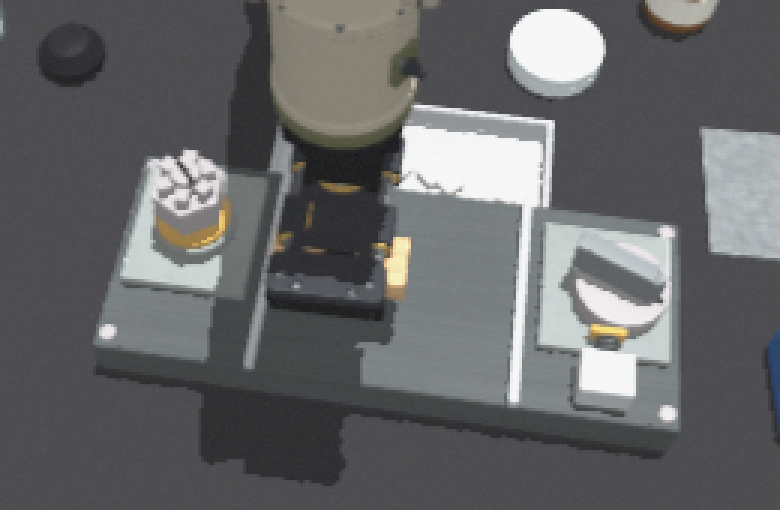

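The first three chips are in the tray, with shadows near (430,185). Second pass now.

```bash
python3 -m inch '[{"translation":[1,0.4,0.2],"spin":0.4},{"translation":[1.6,0,0],"spin":0},{"translation":[1.4,0,0],"spin":0},{"translation":[0.7,0,0],"spin":0},{"translation":[0.3,0,0],"spin":0}]'
python3 - <<'E'
from h import *
D=np.array([.5883,.0437]); a=np.radians(-10.7); ex=np.array([np.cos(a),np.sin(a)]); ey=np.array([-ex[1],ex[0]])
w=tool()[0][:2]-D; print("deck xy",w@ex,w@ey)
P=D+.025*ex-.042*ey; rel((P[0],P[1],.0943))
E
```

```text
time: 12.18
ee_pos: [0.6041, 0.0038, 0.0918]
eef_rot: [0.543, 0.456, -0.542, 0.45]
ft_force: [-4.3, 3.5, 13.1]
width: 0.0177
deck xy 0.02296052572139989 -0.036313129284168924
t 12.175 tcp [0.6041 0.0038 0.0918] x [-0.0035  0.0075 -1.    ] y [ 0.984  -0.1783 -0.0048] yawY deg -10.270619501448142 F [-4.2559  3.5252 13.057 ] w 0.017733996052281275
shift cm [-0.252   0.1985  0.5685]
```

```bash
python3 -m inch '[{"translation":[-0.3,0.1,0.5],"spin":0.3},{"translation":[0,0,0],"spin":0}]'
python3 - <<'E'
from h import *
D=np.array([.5883,.0437]); a=np.radians(-10.7); ex=np.array([np.cos(a),np.sin(a)]); ey=np.array([-ex[1],ex[0]])
w=tool()[0][:2]-D; print("deck xy",w@ex,w@ey)
P=D+.025*ex-.042*ey; rel((P[0],P[1],.0943))
E
```

```text
time: 12.42
ee_pos: [0.6046, -0.0016, 0.0953]
eef_rot: [0.545, 0.454, -0.543, 0.449]
ft_force: [0.8, -0.4, -1.2]
width: 0.0176
deck xy 0.024408732618852777 -0.04152562539778775
t 12.425 tcp [ 0.6046 -0.0016  0.0953] x [-0.0026  0.0075 -1.    ] y [ 0.983  -0.1837 -0.004 ] yawY deg -10.582655313527622 F [ 0.7889 -0.3832 -1.1994] w 0.017646531576750613
shift cm [0.0979 0.0594 0.0482]
```

```bash
python3 -m inch '[{"translation":[0.05,-1,0],"spin":0},{"translation":[0,-1,0],"spin":0},{"translation":[0,-1,0],"spin":0},{"translation":[0,-1,0],"spin":0},{"translation":[0,-1,0],"spin":0},{"translation":[0,-1,0],"spin":0},{"translation":[0,-1,0],"spin":0},{"translation":[0,-1,0],"spin":0},{"translation":[0,-1,0],"spin":0},{"translation":[0,-1,0],"spin":0},{"translation":[0,-1,0],"spin":0},{"translation":[0,-1,0],"spin":0},{"translation":[0,-1,0],"spin":0}]'
python3 - <<'E'
from h import *
D=np.array([.5883,.0437]); a=np.radians(-10.7); ex=np.array([np.cos(a),np.sin(a)]); ey=np.array([-ex[1],ex[0]])
w=tool()[0][:2]-D; print("deck xy",w@ex,w@ey); rel(None)
im=optics.camera("scene")[:,:,::-1]; cv2.imwrite("pics/s8.png",im[150:320,220:480].repeat(3,0).repeat(3,1))
E
```

```text
time: 14.05
ee_pos: [0.4677, 0.0238, 0.0955]
eef_rot: [0.545, 0.454, -0.543, 0.449]
ft_force: [-0.3, -0.2, -2.6]
width: 0.0179
deck xy -0.11480783453612045 -0.041920491880751795
t 14.05 tcp [0.4677 0.0238 0.0955] x [-0.002  0.008 -1.   ] y [ 0.9829 -0.1839 -0.0035] yawY deg -10.59816424113299 F [-0.2903 -0.2378 -2.5887] w 0.017898041980201774
```

View pics/s8.png

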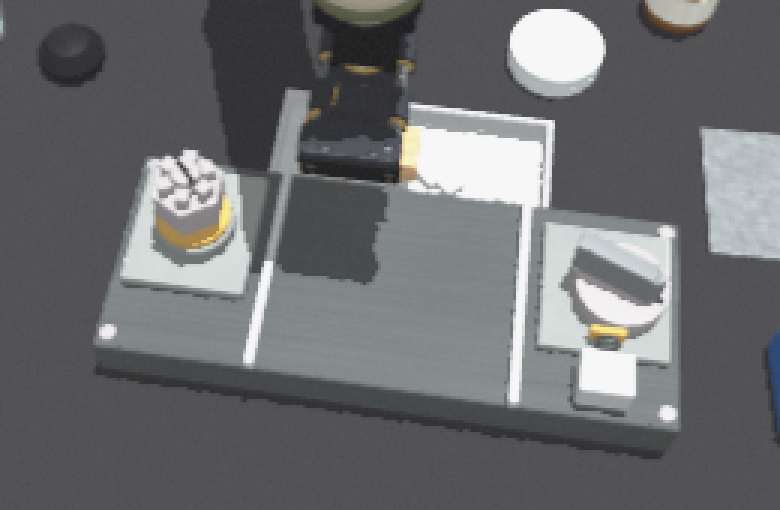

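```bash
python3 -m inch '[{"translation":[-2.5,0,0],"spin":0},{"translation":[-4,0,0],"spin":0},{"translation":[-4.5,0,0],"spin":0},{"translation":[-4,0,0],"spin":0},{"translation":[0,-0.5,-4.2],"spin":0},{"translation":[0,-0.5,-4.2],"spin":0},{"translation":[0,-0.5,-4.2],"spin":0},{"translation":[0,-0.5,-4.2],"spin":0},{"translation":[0,-0.5,-4.2],"spin":0},{"translation":[0,-0.5,-4.2],"spin":0},{"translation":[0,-0.5,-4.2],"spin":0},{"translation":[0,-0.5,-4.2],"spin":0},{"translation":[0,-0.2,-3.9],"spin":0},{"translation":[0,0,0],"spin":0}]'
python3 - <<'E'
from h import *
rel((.496,.4,.0505))
im=optics.camera("top")[:,:,::-1]; cv2.imwrite("pics/t9.png",im[60:300,140:460].repeat(2,0).repeat(2,1))
im=optics.camera("wrist")[:,:,::-1]; cv2.imwrite("pics/w9.png",im)
E
```

```text
time: 15.85
ee_pos: [0.4945, 0.4103, 0.2534]
eef_rot: [0.547, 0.454, -0.543, 0.448]
ft_force: [-1.5, -0.1, -2.5]
width: 0.0174
t 15.85 tcp [0.4945 0.4103 0.2534] x [-0.0016  0.0099 -0.9999] y [ 0.9822 -0.1876 -0.0034] yawY deg -10.812588640566608 F [-1.5281 -0.1386 -2.5194] w 0.017397155801385303
shift cm [20.282   0.4071  1.1733]
```

View pics/t9.png

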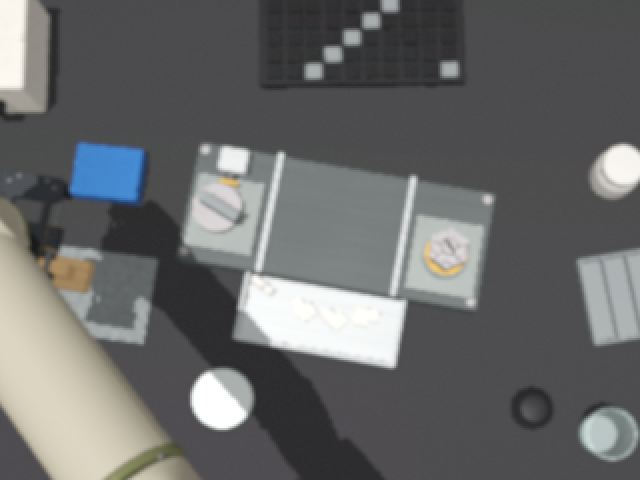

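View pics/w9.png

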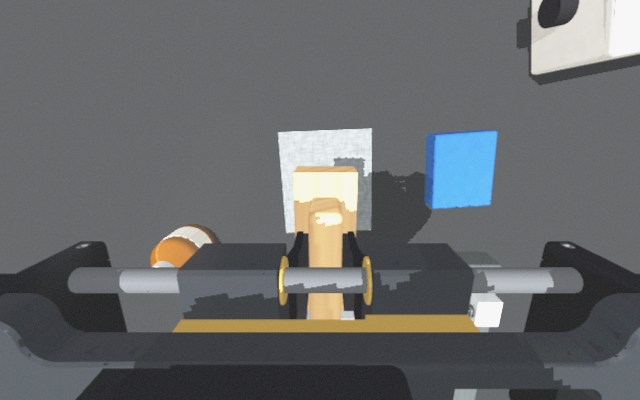

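All four chips are in the tray, at about (262,285), (302,310), (332,317) and (367,315) in the 2x crop. Next I'll lower the scraper onto the mat.

```bash
python3 -m inch '[{"translation":[4,0.4,1.1],"spin":0},{"translation":[4.5,0,0],"spin":0},{"translation":[4.5,0,0],"spin":0},{"translation":[3.5,0,0],"spin":0},{"translation":[2,0,0],"spin":0},{"translation":[0.8,0,0],"spin":0}]'
python3 - <<'E'
from h import *
rel((.496,.4,.0505))
D=np.array([.5883,.0437]); a=np.radians(-10.7); ex=np.array([np.cos(a),np.sin(a)]); ey=np.array([-ex[1],ex[0]])
uv=np.array([(262,285),(302,310),(332,317),(367,315)])/2.+[140,60]
w=px("top",uv,.015)[:,:2]-D; print(np.c_[w@ex,w@ey])
im=optics.camera("scene")[:,:,::-1]; cv2.imwrite("pics/s10.png",im[150:320,220:480].repeat(3,0).repeat(3,1))
E
```

```text
time: 16.7
ee_pos: [0.5018, 0.3888, 0.0591]
eef_rot: [0.552, 0.448, -0.545, 0.445]
ft_force: [0.1, 0.3, -2.3]
width: 0.0175
t 16.7 tcp [0.5018 0.3888 0.0591] x [ 0.0049  0.0099 -0.9999] y [ 0.9795 -0.2016  0.0028] yawY deg -11.630451722407436 F [ 0.0979  0.322  -2.2806] w 0.017538170970874782
shift cm [ 0.8725 -0.7941 -0.9735]
[[-0.1037  0.0946]
 [-0.1308  0.0288]
 [-0.1336 -0.0173]
 [-0.1218 -0.0683]]
```

View pics/s10.png

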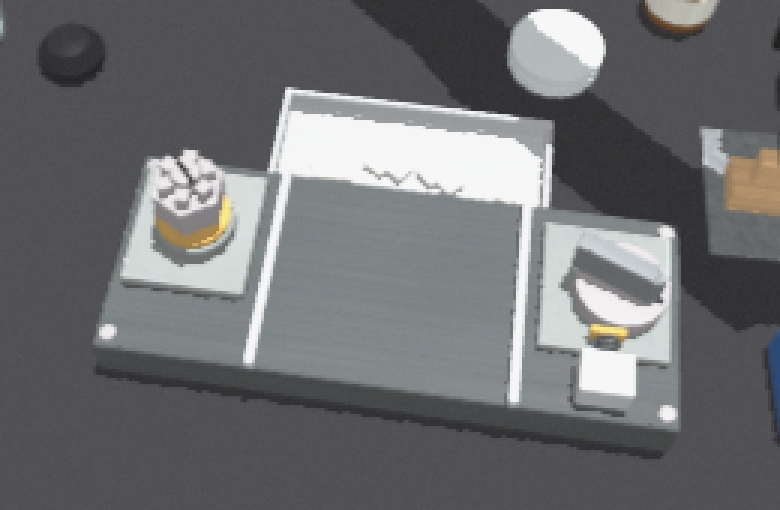

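```bash
python3 -m inch '[{"translation":[0.2,-0.8,-0.9],"spin":0},{"translation":[0.4,0,0],"spin":0},{"translation":[0.2,0,0],"spin":0},{"translation":[0,0,0],"spin":0}]'
python3 - <<'E'
from h import *
rel((.496,.4,.0505))
E
```

```text
time: 17.25
ee_pos: [0.4965, 0.4009, 0.0534]
eef_rot: [0.553, 0.449, -0.543, 0.445]
ft_force: [1.1, 0.1, -3.1]
width: 0.0178
t 17.25 tcp [0.4965 0.4009 0.0534] x [ 0.0078  0.0128 -0.9999] y [ 0.9794 -0.2017  0.0051] yawY deg -11.635921434742356 F [ 1.11    0.1415 -3.1443] w 0.017772482483477788
shift cm [ 0.2909 -0.033   0.1035]
```

```bash
python3 -m inch '[{"translation":[0.2,0,0],"spin":0},{"translation":[0.15,0,0],"spin":0}]'
python3 -m inch '[{"translation":[0,0,0],"spin":0},{"translation":[0,0,0],"spin":0},{"translation":[0,0,0],"spin":0},{"translation":[0,0,0],"spin":0},{"translation":[0,0,0],"spin":0},{"translation":[-1,0,0],"spin":0},{"translation":[-3,0,0],"spin":0},{"translation":[-5,0,0],"spin":0},{"translation":[-5,0,0],"spin":0},{"translation":[-4,0,0],"spin":0},{"translation":[0,0,0],"spin":0}]' 0
python3 - <<'E'
from h import *
rel((.496,.4,.0505)); print(r.read_state()["joint_positions"])
im=optics.camera("wrist")[:,:,::-1]; cv2.imwrite("pics/w11.png",im)
E
```

```text
time: 17.5
ee_pos: [0.4971, 0.4013, 0.051]
eef_rot: [0.554, 0.449, -0.543, 0.445]
ft_force: [-1.7, -0.0, 7.0]
width: 0.0172
time: 18.88
ee_pos: [0.496, 0.3982, 0.2408]
eef_rot: [0.555, 0.448, -0.542, 0.445]
ft_force: [-0.6, -0.6, 0.3]
width: 0.0865
t 18.875 tcp [0.496  0.3982 0.2408] x [ 0.0114  0.0159 -0.9998] y [ 0.9792 -0.2029  0.0079] yawY deg -11.705901106046365 F [-0.5918 -0.6161  0.3496] w 0.08651133524230863
shift cm [19.0255 -0.1904  0.1668]
[-1.0005  0.3466  0.33    1.4633 -0.1187  1.3317 -0.867 ]
```

View pics/w11.png

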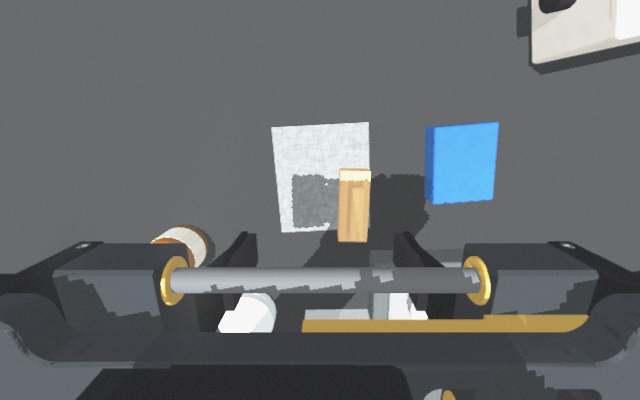

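The scraper is now at about (354,205), off to the right edge of the mat, so it was knocked aside after release. I'll measure it before regrasping.

```bash
python3 - <<'E'
from h import *
P=px("wrist",[(339,170),(370,170),(368,241),(338,241)],.028); print(P,P.mean(0))
e=P-np.roll(P,1,0); print(np.linalg.norm(e,axis=1),np.degrees(np.arctan2(e[:,1],e[:,0])))
m=px("wrist",[(273,128),(368,123),(371,229),(281,232)],.004);print("mat",m.mean(0),m)
im=optics.camera("wrist")[:,:,::-1]; cv2.imwrite("pics/w12.png",cv2.resize(im[100:260,240:440],None,fx=3.6,fy=3.6,interpolation=2))
im=optics.camera("scene")[:,:,::-1]; cv2.imwrite("pics/s12.png",im[150:320,330:590].repeat(3,0).repeat(3,1))
E
```

```text
[[0.518  0.4131 0.028 ]
 [0.5572 0.405  0.028 ]
 [0.5386 0.3077 0.028 ]
 [0.4978 0.3162 0.028 ]] [0.5279 0.3605 0.028 ]
[0.099  0.04   0.0991 0.0416] [  78.2707  -11.7463 -100.8165  168.1717]
mat [0.4943 0.3988 0.004 ] [[0.4437 0.4817 0.004 ]
 [0.5677 0.4625 0.004 ]
 [0.5478 0.3144 0.004 ]
 [0.4181 0.3367 0.004 ]]
```

View pics/w12.png

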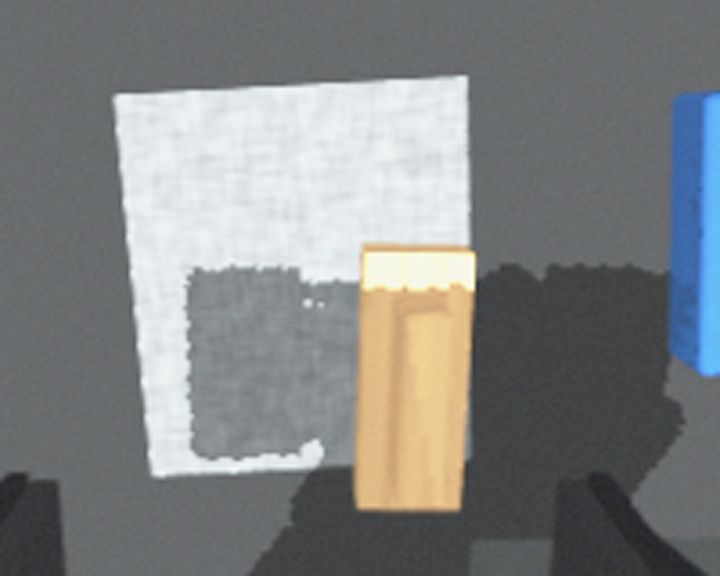

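View pics/s12.png

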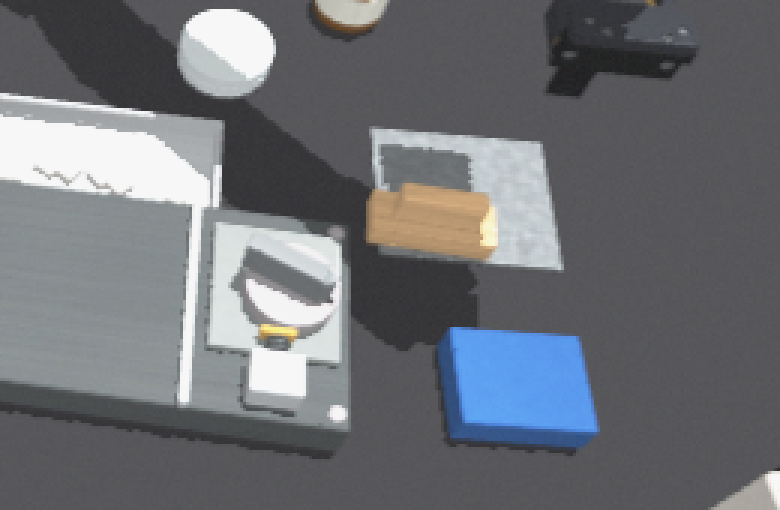

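```bash
python3 - <<'E'
from h import *
rel((.528,.3605,.0505))
E
python3 -m inch '[{"translation":[2,2.0,2.0],"spin":0},{"translation":[4,1.9,2.1],"spin":0},{"translation":[4,0,0],"spin":0},{"translation":[3,0,0],"spin":0},{"translation":[1.5,0,0],"spin":0},{"translation":[0,0,0],"spin":0}]'
python3 - <<'E'
from h import *
rel((.528,.3605,.0505))
E
```

```text
t 19.025 tcp [0.4944 0.3972 0.2356] x [ 0.006   0.0106 -0.9999] y [ 0.9793 -0.2026  0.0037] yawY deg -11.68696881298335 F [-0.6341  0.8213 -0.1708] w 0.08678028021739248
shift cm [18.4907  3.9673  3.1311]
time: 19.77
ee_pos: [0.5218, 0.3467, 0.0787]
eef_rot: [-0.548, -0.448, 0.548, -0.445]
ft_force: [0.4, -0.2, 1.2]
width: 0.087
t 19.775 tcp [0.5218 0.3467 0.0787] x [-0.0029  0.0027 -1.    ] y [ 0.9794 -0.2019 -0.0034] yawY deg -11.645818108901981 F [ 0.3647 -0.1631  1.1831] w 0.08697993629480186
shift cm [ 2.8198  0.3359 -1.4747]
```

```bash
python3 -m inch '[{"translation":[0.3,0.3,-1.4],"spin":0},{"translation":[1,0,0],"spin":0},{"translation":[1,0,0],"spin":0},{"translation":[0.5,0,0],"spin":0},{"translation":[0,0,0],"spin":0}]'
python3 -m inch '[{"translation":[0,0,0],"spin":0},{"translation":[0,0,0],"spin":0},{"translation":[0,0,0],"spin":0},{"translation":[0,0,0],"spin":0},{"translation":[0,0,0],"spin":0},{"translation":[0,0,0],"spin":0},{"translation":[0,0,0],"spin":0}]' 1 45
python3 - <<'E'
from h import *
rel((.496,.4,.0505))
E
```

```text
time: 20.4
ee_pos: [0.529, 0.3624, 0.0514]
eef_rot: [0.549, 0.448, -0.547, 0.445]
ft_force: [0.4, 0.1, 0.1]
width: 0.0873
time: 21.28
ee_pos: [0.5295, 0.3625, 0.0525]
eef_rot: [0.55, 0.448, -0.546, 0.445]
ft_force: [-0.4, 0.8, -0.1]
width: 0.025
t 21.275 tcp [0.5295 0.3625 0.0525] x [ 0.0011  0.0064 -1.    ] y [ 0.9795 -0.2013 -0.0002] yawY deg -11.61224754686367 F [-0.4164  0.7998 -0.1187] w 0.02501972214882792
shift cm [ 0.2167 -4.033  -3.0012]
```

```bash
python3 -m inch '[{"translation":[0,0,0],"spin":0},{"translation":[0,0,0],"spin":0},{"translation":[0,0,0],"spin":0}]' 1 45
python3 -m inch '[{"translation":[-1,0,0],"spin":0},{"translation":[-1,0,0],"spin":0},{"translation":[0,-2,-1.5],"spin":0},{"translation":[0,-2,-1.5],"spin":0},{"translation":[0,0,0],"spin":0}]'
python3 - <<'E'
from h import *
rel((.496,.4,.0505))
E
```

```text
time: 21.65
ee_pos: [0.5295, 0.3624, 0.0524]
eef_rot: [0.55, 0.448, -0.546, 0.445]
ft_force: [-0.1, 0.9, 0.1]
width: 0.0181
time: 22.28
ee_pos: [0.4956, 0.4002, 0.0754]
eef_rot: [0.55, 0.448, -0.547, 0.445]
ft_force: [0.4, -0.0, -3.5]
width: 0.0176
t 22.275 tcp [0.4956 0.4002 0.0754] x [ 0.001   0.0063 -1.    ] y [ 0.9793 -0.2023 -0.0003] yawY deg -11.671990170450718 F [ 0.3629 -0.0431 -3.5373] w 0.017579897558046387
shift cm [2.4874 0.0397 0.0292]
```

```bash
python3 -m inch '[{"translation":[1.2,0,0],"spin":0},{"translation":[0.6,0,0],"spin":0},{"translation":[0.3,0,0],"spin":0},{"translation":[0.2,0,0],"spin":0}]'

```

```text
time: 22.78
ee_pos: [0.4975, 0.3978, 0.0523]
eef_rot: [0.551, 0.447, -0.547, 0.444]
ft_force: [-11.1, -5.9, 25.1]
width: 0.0175
```

```bash
python3 -m inch '[{"translation":[-0.1,0,0],"spin":0},{"translation":[0,0,0],"spin":0}]'
python3 -m inch '[{"translation":[0,0,0],"spin":0},{"translation":[0,0,0],"spin":0},{"translation":[0,0,0],"spin":0},{"translation":[0,0,0],"spin":0},{"translation":[0,0,0],"spin":0},{"translation":[0,0,0],"spin":0},{"translation":[0,0,0],"spin":0},{"translation":[-1,0,0],"spin":0},{"translation":[-3,0,0],"spin":0},{"translation":[-5,0,0],"spin":0},{"translation":[-5,0,0],"spin":0},{"translation":[-4,0,0],"spin":0},{"translation":[0,0,0],"spin":0}]' 0
python3 - <<'E'
from h import *
rel((.496,.4,.0505))
im=optics.camera("wrist")[:,:,::-1]; cv2.imwrite("pics/w13.png",im)
D=np.array([.5883,.0437]); a=np.radians(-10.7); ex=np.array([np.cos(a),np.sin(a)]); ey=np.array([-ex[1],ex[0]])
N=D-.165*ey; C=D+.165*ey; print("nut approx",N,"cam approx",C)
im=optics.camera("top")[:,:,::-1]; cv2.imwrite("pics/t13.png",cv2.resize(im[120:230,220:400],None,fx=4.4,fy=4.4,interpolation=2))
E
```

```text
time: 23.02
ee_pos: [0.4981, 0.3974, 0.0535]
eef_rot: [0.551, 0.447, -0.547, 0.444]
ft_force: [0.3, 0.0, -3.9]
width: 0.0179
time: 24.65
ee_pos: [0.4985, 0.396, 0.2434]
eef_rot: [0.552, 0.446, -0.546, 0.444]
ft_force: [-0.1, -0.1, -0.5]
width: 0.0868
t 24.65 tcp [0.4985 0.396  0.2434] x [ 0.0045  0.0077 -1.    ] y [ 0.9783 -0.2073  0.0028] yawY deg -11.962121843377057 F [-0.1086 -0.0723 -0.5153] w 0.08680029260526889
shift cm [19.2923 -0.3787 -0.1726]
nut approx [ 0.5577 -0.1184] cam approx [0.6189 0.2058]
```

View pics/w13.png

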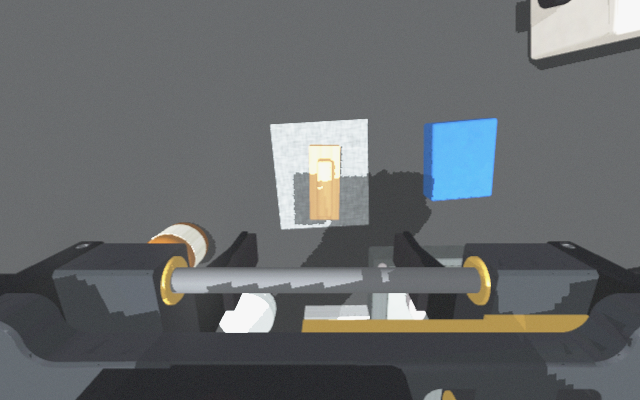

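View pics/t13.png

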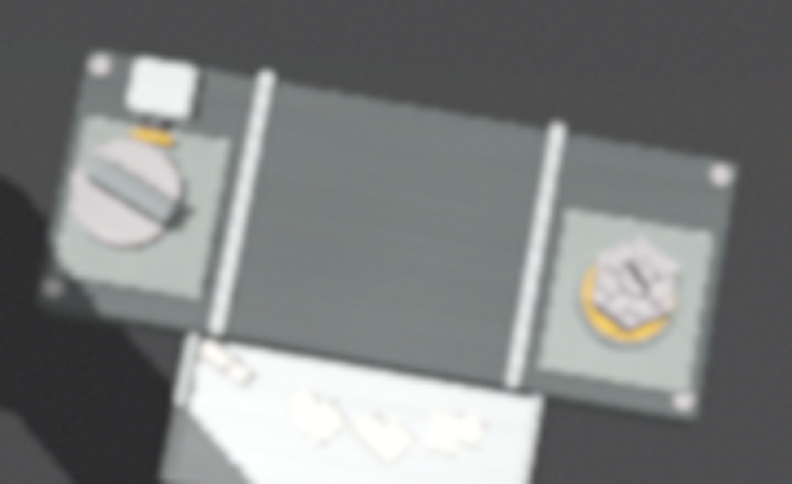

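The scraper stands in the middle of the mat at about (324,182). Next is the nut, starting with triangulation of its position.

```bash
cat >> h.py <<'E'
def ray(n,uv,KT=None):
    K,T=KT or cam(n); d=T[:3,:3]@np.linalg.inv(K)@np.array([uv[0],uv[1],1.]); return T[:3,3],d/np.linalg.norm(d)
def tri(rays):
    A=sum(np.eye(3)-np.outer(d,d) for o,d in rays); b=sum((np.eye(3)-np.outer(d,d))@o for o,d in rays)
    x=np.linalg.solve(A,b); return x,[np.linalg.norm(np.cross(x-o,d)) for o,d in rays]
D=np.array([.5883,.0437]); _a=np.radians(-10.7); ex=np.array([np.cos(_a),np.sin(_a)]); ey=np.array([-ex[1],ex[0]])
E
python3 - <<'E'
from h import *
print(tri([ray("top",(364.8,183.2)),ray("scene",(281.3,206.7))]))
rel((.5577,-.1184,.3))
E
```

```text
(array([ 0.5345, -0.1152,  0.138 ]), [np.float64(0.00023079513522075934), np.float64(0.00023079513522076623)])
t 24.75 tcp [0.4972 0.3953 0.2395] x [ 0.0004  0.0037 -1.    ] y [ 0.9784 -0.2069 -0.0004] yawY deg -11.941157270868661 F [ 0.6521 -0.3281 -0.4452] w 0.08680362413709136
shift cm [-6.2433 16.5505 48.9856]
```

```bash
python3 -m inch '[{"translation":[-0.3,1.4,4.9],"spin":0},{"translation":[-0.3,1.4,4.9],"spin":0},{"translation":[-0.3,1.4,4.9],"spin":0},{"translation":[-0.3,1.4,4.9],"spin":0},{"translation":[-0.3,1.4,4.9],"spin":0},{"translation":[-0.3,1.4,4.9],"spin":0},{"translation":[-0.3,1.4,4.9],"spin":0},{"translation":[-0.3,1.4,4.9],"spin":0},{"translation":[-0.3,1.4,4.9],"spin":0},{"translation":[-0.3,1.4,4.9],"spin":0},{"translation":[0,0,0],"spin":0}]'
python3 - <<'E'
from h import *
rel((.5345,-.1152,.27)); print(r.read_state()["joint_positions"])
im=optics.camera("wrist")[:,:,::-1]; cv2.imwrite("pics/w14.png",im)
E
```

```text
time: 26.12
ee_pos: [0.5259, -0.1298, 0.2549]
eef_rot: [-0.541, -0.449, 0.556, -0.443]
ft_force: [0.1, -0.7, 0.1]
width: 0.0869
t 26.125 tcp [ 0.5259 -0.1298  0.2549] x [-0.0225 -0.006  -0.9997] y [ 0.9786 -0.2045 -0.0208] yawY deg -11.803285649183364 F [ 0.1337 -0.7144  0.0546] w 0.08691668069294782
shift cm [-1.5336  0.508  -1.5896]
[-0.4621  0.1685  0.6951  1.6755 -0.0989  1.3579  0.0432]
```

View pics/w14.png

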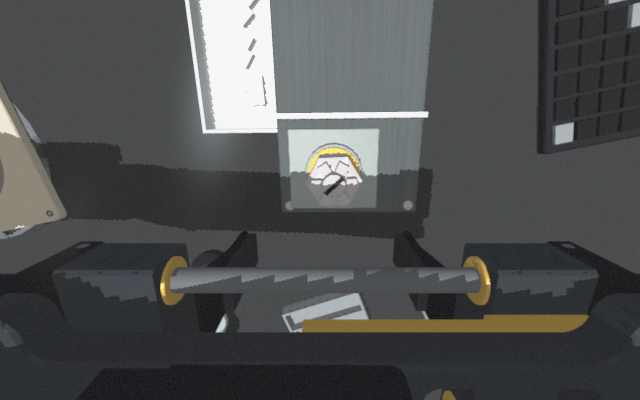

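The nut is at about (334,180) with the groove at (335,186). Zooming in.

```bash
python3 - <<'E'
from h import *
im=cv2.imread("pics/w14.png"); cv2.imwrite("pics/w14c.png",cv2.resize(im[130:220,280:390],None,fx=6.5,fy=6.5,interpolation=2))
E
```

```text
(no output)
```

View pics/w14c.png

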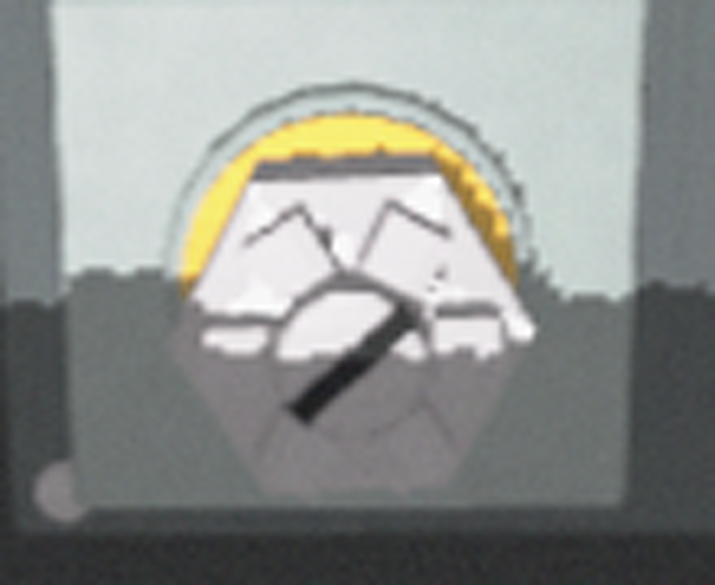

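```bash
python3 -m inch '[{"translation":[2,0.2,2.0],"spin":0},{"translation":[2,0.2,2.1],"spin":0},{"translation":[2,0,0],"spin":0},{"translation":[0,0,0],"spin":0},{"translation":[0,0,0],"spin":0}]'
python3 - <<'E'
from h import *
rel((.5345,-.1152,.27)); print(r.read_state()["torque"])
p,M,s=tool(); np.savez("pics/w15.npz",p=p,M=M)
im=optics.camera("wrist")[:,:,::-1]; cv2.imwrite("pics/w15.png",im)
u=proj("wrist",[(.5345,-.1152,.138)])[0]; print(u)
x0,y0=int(u[0])-80,max(0,int(u[1])-60)
cv2.imwrite("pics/w15c.png",cv2.resize(im[y0:y0+120,x0:x0+160],None,fx=5,fy=5,interpolation=2)); print(x0,y0)
E
```

```text
time: 26.8
ee_pos: [0.5196, -0.1626, 0.1897]
eef_rot: [-0.537, -0.455, 0.555, -0.443]
ft_force: [0.6, -0.0, 0.1]
width: 0.0868
t 26.8 tcp [ 0.5196 -0.1626  0.1897] x [-0.0296 -0.0026 -0.9996] y [ 0.9808 -0.1931 -0.0285] yawY deg -11.13564928516626 F [ 0.5965 -0.0079  0.0827] w 0.08681325124869177
shift cm [-8.0865  0.3184 -4.8717]
[-0.0833  0.0116 -0.0376]
[335.1359 162.7973]
255 102
```

View pics/w15c.png

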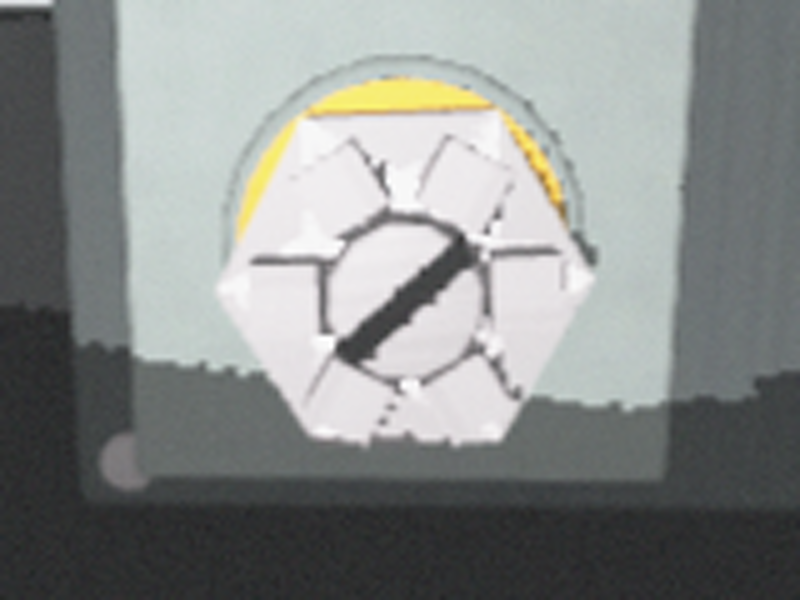

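The close view shows the hexagon, its slots and the groove clearly. In the crop the hexagon corners are at about (305,117), (497,108), (595,275), (500,440), (312,438) and (217,290), and the groove runs from (345,355) to (468,240).

```bash
python3 - <<'E'
from h import *
from scipy.optimize import brentq
d=np.load("pics/w15.npz"); m=optics.camera_model("wrist"); T=np.eye(4); T[:3,:3]=d["M"]; T[:3,3]=d["p"]; KT=(np.array(m["camera_matrix"]),T@np.array(m["tool_from_camera"]))
o=np.array([255,102])
hx=np.array([(305,117),(497,108),(595,275),(500,440),(312,438),(217,290)])/5.+o
def rad(z): P=px("wrist",hx,z,KT); c=P.mean(0); return np.linalg.norm(P-c,axis=1).mean()
z=brentq(lambda z: rad(z)-.02887,.05,.15); P=px("wrist",hx,z,KT); c=P.mean(0); print("hex top z",z,"centre",c)
v=P-c; print("vertex ang",np.degrees(np.arctan2(v[:,1],v[:,0])), np.linalg.norm(v,axis=1)); 
ang=np.degrees(np.arctan2(v[:,1],v[:,0])); f=((ang+30)%60); print("flat normal mod60",f)
g=px("wrist",np.array([(345,355),(468,240)])/5.+o,.138,KT); gd=g[1]-g[0]; print("groove len",np.linalg.norm(gd),"ang",np.degrees(np.arctan2(gd[1],gd[0])),"mid",g.mean(0))
for zz in (.13,.138,.145): print(zz,px("wrist",[np.array([407,298])/5.+o],zz,KT))
print("tri spindle end",tri([ray("top",(364.8,183.2)),ray("scene",(281.3,206.7)),ray("wrist",np.array([407,298])/5.+o,KT)]))
E
```

```text
hex top z 0.12039480784799463 centre [ 0.5351 -0.1149  0.1204]
vertex ang [ 110.4163   51.2029   -8.8773  -69.2979 -131.075   171.6477] [0.0285 0.0289 0.0291 0.0293 0.0286 0.0288]
flat normal mod60 [20.4163 21.2029 21.1227 20.7021 18.925  21.6477]
groove len 0.023654936335694973 ang 32.45983128235277 mid [ 0.5353 -0.1147  0.138 ]
0.13 [[ 0.5353 -0.116   0.13  ]]
0.138 [[ 0.5355 -0.1147  0.138 ]]
0.145 [[ 0.5356 -0.1137  0.145 ]]
tri spindle end (array([ 0.5349, -0.115 ,  0.1383]), [np.float64(0.0006035699681692708), np.float64(0.00022349733221262125), np.float64(0.0007064975884744323)])
```

```bash
python3 -m inch '[{"translation":[0,0.2,-2.4],"spin":0},{"translation":[0,0.1,-2.4],"spin":0},{"translation":[0,0,0],"spin":-10.2},{"translation":[0,0,0],"spin":-10.2},{"translation":[0,0,0],"spin":-10.2},{"translation":[0,0,0],"spin":-10.2},{"translation":[0,0,0],"spin":-10.2},{"translation":[0,0,0],"spin":-10.2},{"translation":[0,0,0],"spin":-10.2},{"translation":[0,0,0],"spin":-10.2},{"translation":[0,0,0],"spin":-10.2},{"translation":[0,0,0],"spin":0}]'
python3 - <<'E'
from h import *
rel((.535,-.115,.111)); print(r.read_state()["joint_positions"])
E
```

```text
time: 28.35
ee_pos: [0.5373, -0.1084, 0.1987]
eef_rot: [0.036, 0.712, -0.037, 0.7]
ft_force: [-0.1, -1.5, 0.2]
width: 0.0867
t 28.35 tcp [ 0.5373 -0.1084  0.1987] x [-0.0163 -0.001  -0.9999] y [ 0.1027  0.9947 -0.0027] yawY deg 84.1065518865539 F [-0.0557 -1.4719  0.1535] w 0.08672324226696383
shift cm [ 8.7738 -0.6601 -0.0224]
[-0.2976  0.2072  0.4709  1.7325 -0.0949  1.2413  1.6648]
```

```bash
python3 -m inch '[{"translation":[0.5,-0.6,0],"spin":3.3},{"translation":[2,0,0],"spin":0},{"translation":[2,0,0],"spin":0},{"translation":[1.5,0,0],"spin":0},{"translation":[0,0,0],"spin":0}]'
python3 - <<'E'
from h import *
rel((.535,-.115,.111)); print(r.read_state()["joint_positions"])
im=optics.camera("wrist")[:,:,::-1]; cv2.imwrite("pics/w16.png",im)
E
```

```text
time: 28.98
ee_pos: [0.5375, -0.1133, 0.1395]
eef_rot: [0.063, 0.708, -0.065, 0.7]
ft_force: [-0.3, 0.1, 1.0]
width: 0.087
t 28.975 tcp [ 0.5375 -0.1133  0.1395] x [-0.0121 -0.0007 -0.9999] y [ 0.1803  0.9836 -0.0029] yawY deg 79.61093487553134 F [-0.271   0.1009  0.9954] w 0.08704024057862826
shift cm [ 2.8576 -0.203  -0.1768]
[-0.2855  0.2666  0.4744  1.8003 -0.1311  1.1182  1.6229]
```

View pics/w16.png

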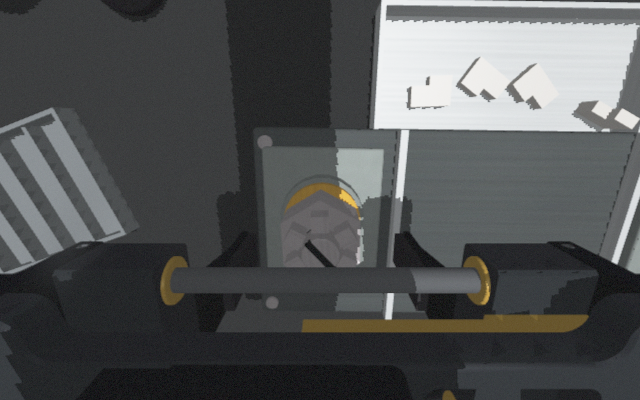

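The nut sits centrally between the open fingers at about (320,235). I'll descend and grip.

```bash
python3 -m inch '[{"translation":[1,-0.2,-0.2],"spin":-1.0},{"translation":[1,0,0],"spin":0},{"translation":[0.6,0,0],"spin":0},{"translation":[0.1,0,0],"spin":0}]'
python3 - <<'E'
from h import *
rel((.535,-.115,.111))
E
```

```text
time: 29.52
ee_pos: [0.5359, -0.1153, 0.1128]
eef_rot: [0.057, 0.708, -0.058, 0.702]
ft_force: [-0.0, 0.4, 1.0]
width: 0.087
t 29.525 tcp [ 0.5359 -0.1153  0.1128] x [-0.009  -0.0007 -1.    ] y [ 0.163   0.9866 -0.0021] yawY deg 80.62099295082683 F [-0.0083  0.4074  1.0093] w 0.08696573673198268
shift cm [ 0.1819  0.0113 -0.0884]
```

```bash
python3 -m inch '[{"translation":[0.1,0,0],"spin":0},{"translation":[0,0,0],"spin":0},{"translation":[0,0,0],"spin":0},{"translation":[0,0,0],"spin":0},{"translation":[0,0,0],"spin":0},{"translation":[0,0,0],"spin":0},{"translation":[0,0,0],"spin":0}]' 1 40
python3 - <<'E'
from h import *
rel((.535,-.115,.111)); s=r.read_state(); print(s["torque"],s["joint_positions"])
E
```

```text
time: 30.4
ee_pos: [0.5362, -0.116, 0.1124]
eef_rot: [0.057, 0.707, -0.059, 0.702]
ft_force: [0.3, -0.8, -0.6]
width: 0.0497
t 30.4 tcp [ 0.5362 -0.116   0.1124] x [-0.008  -0.0014 -1.    ] y [ 0.1635  0.9865 -0.0027] yawY deg 80.58849192355189 F [ 0.3379 -0.7515 -0.5548] w 0.04969638218980231
shift cm [ 0.1358  0.0794 -0.1309]
[-0.07   -0.0024  0.1139] [-0.2728  0.2944  0.4675  1.8311 -0.1474  1.0585  1.6573]
```

```bash
python3 -m inch '[{"translation":[0.05,0,0],"spin":8},{"translation":[0.05,0,0],"spin":8},{"translation":[0.05,0,0],"spin":8},{"translation":[0.05,0,0],"spin":8},{"translation":[0.05,0,0],"spin":8},{"translation":[0.05,0,0],"spin":8}]'
python3 - <<'E'
from h import *
rel((.535,-.115,.111)); s=r.read_state(); print(s["torque"],s["joint_positions"])
E
```

```text
time: 31.15
ee_pos: [0.5357, -0.1168, 0.1096]
eef_rot: [0.346, 0.618, -0.35, 0.613]
ft_force: [-1.7, -1.8, -0.1]
width: 0.0499
t 31.15 tcp [ 0.5357 -0.1168  0.1096] x [-0.0084 -0.0016 -1.    ] y [ 0.8565  0.516  -0.008 ] yawY deg 31.06634759011147 F [-1.6645 -1.7753 -0.1071] w 0.049937379813550065
shift cm [-0.1405  0.0356 -0.1936]
[-0.091   0.0702  0.2187] [-0.386   0.3159  0.6061  1.8395 -0.2011  1.0564  0.8401]
```

```bash
python3 -m inch '[{"translation":[0.05,0,0],"spin":8},{"translation":[0.05,0,0],"spin":8},{"translation":[0.05,0,0],"spin":8},{"translation":[0.05,0,0],"spin":8},{"translation":[0.05,0,0],"spin":8},{"translation":[0.05,0,0],"spin":8},{"translation":[0.05,0,0],"spin":8},{"translation":[0.05,0,0],"spin":8}]'
python3 - <<'E'
from h import *
rel((.5358,-.116,.111)); s=r.read_state(); print(s["torque"],s["joint_positions"])
E
```

```text
time: 32.15
ee_pos: [0.5343, -0.1169, 0.1059]
eef_rot: [-0.624, -0.327, 0.631, -0.324]
ft_force: [-2.7, -0.2, 0.2]
width: 0.0497
t 32.15 tcp [ 0.5343 -0.1169  0.1059] x [-0.01    0.0001 -1.    ] y [ 0.8178 -0.5754 -0.0082] yawY deg -35.129836440610134 F [-2.7058 -0.1854  0.2361] w 0.04967977839944424
shift cm [-0.5104  0.063  -0.1575]
[-0.2069  0.0998  0.1269] [-0.5525  0.3671  0.8183  1.8517 -0.302   1.0629 -0.2287]
```

```bash
python3 -m inch '[{"translation":[0.05,0.05,-0.1],"spin":8},{"translation":[0.05,0,0],"spin":8},{"translation":[0.05,0,0],"spin":8},{"translation":[0.05,0,0],"spin":8},{"translation":[0.05,0,0],"spin":8},{"translation":[0.05,0,0],"spin":8},{"translation":[0.05,0,0],"spin":8},{"translation":[0,0,0],"spin":0}]'
python3 - <<'E'
from h import *
rel((.5358,-.116,.111)); s=r.read_state(); print(s["torque"],s["joint_positions"])
E
```

```text
time: 33.15
ee_pos: [0.5337, -0.1158, 0.1027]
eef_rot: [-0.702, 0.018, 0.711, 0.019]
ft_force: [-1.4, -0.8, 1.2]
width: 0.0494
t 33.15 tcp [ 0.5337 -0.1158  0.1027] x [-0.0129  0.0017 -0.9999] y [-0.051  -0.9987 -0.001 ] yawY deg -92.9237810751863 F [-1.3955 -0.8465  1.1788] w 0.049427489753097686
shift cm [-0.8358  0.0058 -0.197 ]
[-0.3548  0.0366 -0.1107] [-0.7052  0.4592  1.0329  1.8596 -0.4415  1.0903 -1.123 ]
```

```bash
python3 -m inch '[{"translation":[0,0,0],"spin":0},{"translation":[0,0,0],"spin":0},{"translation":[0,0,0],"spin":0},{"translation":[0,0,0],"spin":0},{"translation":[0,0,0],"spin":0}]' 0
python3 -m inch '[{"translation":[-0.2,0,0],"spin":-10},{"translation":[0,0,0],"spin":-10},{"translation":[0,0,0],"spin":-10},{"translation":[0,0,0],"spin":-10},{"translation":[0,0,0],"spin":-10},{"translation":[0,0,0],"spin":-10},{"translation":[0,0,0],"spin":-10},{"translation":[0,0,0],"spin":-10},{"translation":[0,0,0],"spin":-10},{"translation":[0,0,0],"spin":-10},{"translation":[0,0,0],"spin":-10},{"translation":[0,0,0],"spin":-10},{"translation":[0,0,0],"spin":0}]' 0
python3 - <<'E'
from h import *
rel((.5355,-.1155,.1027)); s=r.read_state(); print(s["torque"],s["joint_positions"])
im=optics.camera("scene")[:,:,::-1]; cv2.imwrite("pics/s17.png",cv2.resize(im[150:260,230:340],None,fx=5,fy=5,interpolation=2))
E
```

```text
time: 33.78
ee_pos: [0.5341, -0.115, 0.1027]
eef_rot: [-0.703, 0.014, 0.711, 0.016]
ft_force: [-0.1, -1.1, -0.5]
width: 0.0855
time: 35.4
ee_pos: [0.5338, -0.1158, 0.1047]
eef_rot: [0.344, 0.621, -0.347, 0.613]
ft_force: [-0.5, 0.1, -0.4]
width: 0.0869
t 35.4 tcp [ 0.5338 -0.1158  0.1047] x [-0.0126  0.0019 -0.9999] y [ 0.8532  0.5216 -0.0097] yawY deg 31.437948639235 F [-0.506   0.1435 -0.4075] w 0.08690107841018489
shift cm [0.2003 0.1651 0.0677]
[-0.0498 -0.011  -0.0377] [-0.3712  0.3189  0.5888  1.8443 -0.2013  1.051   0.8459]
```

View pics/s17.png

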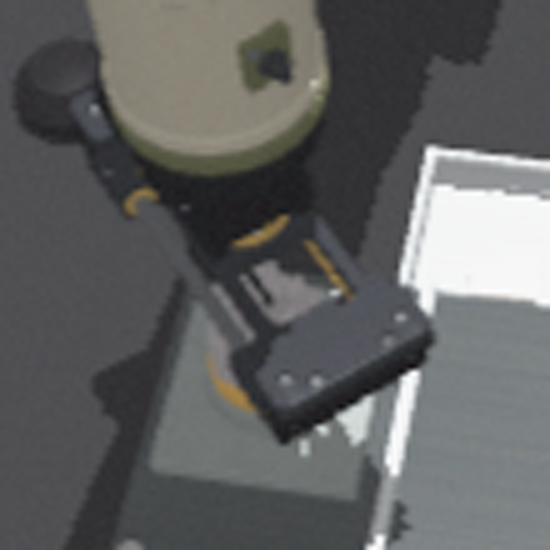

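```bash
python3 -m inch '[{"translation":[0.2,0.15,0],"spin":4.3},{"translation":[0,0,0],"spin":0}]' 0
python3 -m inch '[{"translation":[0,0,0],"spin":0},{"translation":[0,0,0],"spin":0},{"translation":[0,0,0],"spin":0},{"translation":[0,0,0],"spin":0},{"translation":[0,0,0],"spin":0},{"translation":[0,0,0],"spin":0},{"translation":[0,0,0],"spin":0}]' 1 40
python3 - <<'E'
from h import *
rel((.5355,-.1155,.1027)); s=r.read_state(); print(s["torque"],s["joint_positions"])
E
python3 -m inch '[{"translation":[0.03,0,0],"spin":5},{"translation":[0.03,0,0],"spin":5},{"translation":[0.03,0,0],"spin":5}]'
python3 - <<'E'
from h import *
rel((.5355,-.1155,.1027)); s=r.read_state(); print(s["torque"],s["joint_positions"])
E
```

```text
time: 35.7
ee_pos: [0.535, -0.1151, 0.1026]
eef_rot: [0.37, 0.605, -0.374, 0.597]
ft_force: [0.6, 0.8, -0.5]
width: 0.0867
time: 36.58
ee_pos: [0.5347, -0.1153, 0.1028]
eef_rot: [0.37, 0.605, -0.374, 0.597]
ft_force: [-0.4, 0.4, 0.7]
width: 0.0501
t 36.575 tcp [ 0.5347 -0.1153  0.1028] x [-0.0132  0.0018 -0.9999] y [ 0.8951  0.4457 -0.011 ] yawY deg 26.466698445705468 F [-0.4015  0.4256  0.7394] w 0.05011373369115058
shift cm [0.0088 0.0636 0.0587]
[-0.0621  0.0489  0.1081] [-0.3832  0.3262  0.603   1.844  -0.2102  1.049   0.765 ]
time: 36.95
ee_pos: [0.5349, -0.1152, 0.102]
eef_rot: [0.447, 0.55, -0.452, 0.542]
ft_force: [-1.1, -0.1, 0.2]
width: 0.0497
t 36.95 tcp [ 0.5349 -0.1152  0.102 ] x [-0.0126  0.0019 -0.9999] y [ 0.9813  0.192  -0.012 ] yawY deg 11.069284260903077 F [-1.0602 -0.1225  0.2226] w 0.04972638514017403
shift cm [-0.075   0.0563  0.0414]
[-0.0316  0.0251  0.1287] [-0.4214  0.3358  0.6502  1.8465 -0.2314  1.0488  0.514 ]
```

```bash
for i in 1 2 3; do python3 -m inch '[{"translation":[0.03,0,0],"spin":5},{"translation":[0.03,0,0],"spin":5}]' >/dev/null
python3 - <<'E'
from h import *
p,M,s=tool(); print(np.degrees(np.arctan2(M[1,1],M[0,1])),p,s["torque"],s["ft_force"],s["joint_torque"][6])
E
done
```

```text
0.7447392282849166 [ 0.535  -0.1152  0.1014] [-0.005   0.0208  0.1557] [-1.3048 -0.7364  0.4399] 1.253778152167797
-9.579463137931661 [ 0.5351 -0.1152  0.1008] [-0.0905  0.0104  0.1743] [-0.4695 -0.882   0.0633] 1.245889663696289
-19.90284818311043 [ 0.5352 -0.1152  0.1002] [-0.0916  0.0888  0.1441] [-0.1858 -0.4468 -0.0454] 1.201704628765583
```

```bash
python3 -m inch '[{"translation":[0.02,0,0],"spin":4},{"translation":[0.02,0,0],"spin":3.3}]'
python3 - <<'E'
from h import *
for i in range(6):
    p,M,s=tool(); print(np.degrees(np.arctan2(M[1,1],M[0,1])),p,s["torque"],s["ft_force"],s["joint_torque"][6]); optics.camera("top")
E
```

```text
time: 37.95
ee_pos: [0.5353, -0.1153, 0.0999]
eef_rot: [-0.601, -0.37, 0.608, -0.364]
ft_force: [-1.4, -0.9, 0.8]
width: 0.0497
-27.463578366202803 [ 0.5353 -0.1153  0.0999] [0.0386 0.1138 0.186 ] [-1.421  -0.8945  0.7919] 0.6175771169364452
-27.62465504715292 [ 0.5353 -0.1153  0.0998] [0.0008 0.1168 0.0472] [-1.1672  0.1447  0.6636] 0.5839015915989876
-27.40178159925218 [ 0.5353 -0.1153  0.0998] [-0.0546  0.0583 -0.1663] [-1.048  -0.4294 -0.0527] -0.6643327698111534
-27.312214609234918 [ 0.5353 -0.1153  0.0998] [ 0.0021  0.0257 -0.1355] [-0.5262 -0.5382  0.0457] -0.22723859176039696
-27.289851231250545 [ 0.5353 -0.1153  0.0998] [-0.0084 -0.001  -0.0825] [ 0.0625 -0.4142 -0.2662] 0.02062292187474668
-27.29323794024053 [ 0.5353 -0.1153  0.0998] [ 0.0476  0.0106 -0.1474] [-0.881  -0.1374 -0.0597] 0.11617963900789618
```

```bash
cat > q.py <<'E'
from h import *
p,M,s=tool(); print(np.degrees(np.arctan2(M[1,1],M[0,1])).round(2),p,s["torque"],s["joint_torque"][6].round(2))
E
python3 -m inch '[{"translation":[0.02,0,0],"spin":4}]' >/dev/null; python3 q.py
python3 -m inch '[{"translation":[0.02,0,0],"spin":4}]' >/dev/null; python3 q.py
python3 -m inch '[{"translation":[0.02,0,0],"spin":4}]' >/dev/null; python3 q.py
python3 -m inch '[{"translation":[0.02,0,0],"spin":4}]' >/dev/null; python3 q.py
python3 -m inch '[{"translation":[0.02,0,0],"spin":4}]' >/dev/null; python3 q.py
python3 -m inch '[{"translation":[0.02,0,0],"spin":4}]' >/dev/null; python3 q.py
```

```text
-31.3 [ 0.5353 -0.1153  0.0997] [-0.0411 -0.0464  0.1639] 1.37
-35.36 [ 0.5353 -0.1153  0.0994] [-0.0713 -0.077   0.1955] 0.86
-39.43 [ 0.5354 -0.1153  0.0992] [-0.031  -0.0339  0.2363] 0.83
-43.49 [ 0.5354 -0.1154  0.099 ] [-0.0368 -0.0283  0.2953] 0.8
-47.54 [ 0.5355 -0.1154  0.0988] [0.0092 0.0179 0.2947] 0.78
-51.6 [ 0.5355 -0.1154  0.0986] [0.0695 0.038  0.3331] 0.76
```

The torque is rising (0.16 to 0.33 N m), so the nut is meeting the washer. To pin down where that starts, I'll back off and repeat the sweep, sampling the torque at each step.

```bash
python3 -m inch '[{"translation":[-0.05,0,0],"spin":-9},{"translation":[-0.05,0,0],"spin":-9},{"translation":[-0.05,0,0],"spin":-9},{"translation":[-0.05,0,0],"spin":-9},{"translation":[-0.05,0,0],"spin":-9},{"translation":[-0.05,0,0],"spin":-9},{"translation":[-0.05,0,0],"spin":-9},{"translation":[-0.05,0,0],"spin":-9},{"translation":[0,0,0],"spin":0}]' >/dev/null; python3 q.py
python3 -m inch '[{"translation":[0.02,0,0],"spin":4},{"translation":[0.02,0,0],"spin":4}]' >/dev/null; python3 q.py
python3 -m inch '[{"translation":[0.02,0,0],"spin":4}]' >/dev/null; python3 q.py
python3 -m inch '[{"translation":[0.02,0,0],"spin":4}]' >/dev/null; python3 q.py
python3 -m inch '[{"translation":[0.02,0,0],"spin":4}]' >/dev/null; python3 q.py
python3 -m inch '[{"translation":[0.02,0,0],"spin":4}]' >/dev/null; python3 q.py
python3 -m inch '[{"translation":[0.02,0,0],"spin":4}]' >/dev/null; python3 q.py
python3 -m inch '[{"translation":[0.02,0,0],"spin":4}]' >/dev/null; python3 q.py
python3 -m inch '[{"translation":[0.02,0,0],"spin":4}]' >/dev/null; python3 q.py
python3 -m inch '[{"translation":[0.02,0,0],"spin":4}]' >/dev/null; python3 q.py
python3 -m inch '[{"translation":[0.02,0,0],"spin":4}]' >/dev/null; python3 q.py
python3 -m inch '[{"translation":[0.02,0,0],"spin":4}]' >/dev/null; python3 q.py
python3 -m inch '[{"translation":[0.02,0,0],"spin":4}]' >/dev/null; python3 q.py
python3 -m inch '[{"translation":[0.02,0,0],"spin":4}]' >/dev/null; python3 q.py
python3 -m inch '[{"translation":[0.02,0,0],"spin":4}]' >/dev/null; python3 q.py
python3 -m inch '[{"translation":[0.02,0,0],"spin":4}]' >/dev/null; python3 q.py
python3 -m inch '[{"translation":[0.02,0,0],"spin":4}]' >/dev/null; python3 q.py
python3 -m inch '[{"translation":[0.02,0,0],"spin":4}]' >/dev/null; python3 q.py
```

```text
22.91 [ 0.5347 -0.1152  0.1026] [-0.0841 -0.0718  0.0913] 1.42
14.31 [ 0.5348 -0.1152  0.1021] [-0.2013 -0.0136  0.1599] 1.09
9.97 [ 0.5349 -0.1152  0.1019] [-0.1464 -0.008   0.1328] 1.06
5.63 [ 0.5349 -0.1152  0.1016] [-0.2126 -0.0111  0.0926] 1.04
1.3 [ 0.535  -0.1152  0.1014] [-0.1877 -0.0502  0.1594] 1.04
-3.04 [ 0.535  -0.1152  0.1012] [-0.1241 -0.0241  0.1235] 1.04
-7.38 [ 0.5351 -0.1152  0.1009] [-0.2568 -0.0641  0.1541] 1.03
-11.72 [ 0.5351 -0.1152  0.1007] [-0.0936 -0.0481  0.1689] 1.03
-16.06 [ 0.5352 -0.1152  0.1004] [-0.0975  0.0381  0.1666] 1.01
-20.39 [ 0.5352 -0.1152  0.1002] [-0.1426 -0.0054  0.1489] 0.99
-24.73 [ 0.5353 -0.1152  0.1   ] [-0.157  -0.0293  0.2197] 0.97
-29.07 [ 0.5353 -0.1152  0.0998] [-0.113   0.0085  0.2095] 0.95
-33.4 [ 0.5353 -0.1152  0.0996] [-0.1309  0.0463  0.2633] 0.93
-37.73 [ 0.5354 -0.1153  0.0993] [-0.1329  0.0107  0.279 ] 0.91
-42.07 [ 0.5354 -0.1153  0.0991] [-0.0447  0.0294  0.2888] 0.88
-46.4 [ 0.5354 -0.1153  0.0989] [-0.0166 -0.0023  0.2963] 0.86
-50.74 [ 0.5355 -0.1154  0.0986] [0.0262 0.065  0.2759] 0.84
-55.06 [ 0.5355 -0.1154  0.0984] [0.1032 0.0352 0.2946] 0.82
```

The joint-7 torque is flat until about −9°, then changes steadily, and the wrist moment agrees. Contact is therefore near tool yaw −11°, and the line-up at −27.5° is about 0.29 rad past it. I'll turn back to −27.5°.

```bash
python3 -m inch '[{"translation":[-0.04,0,0],"spin":-7},{"translation":[-0.04,0,0],"spin":-7},{"translation":[-0.04,0,0],"spin":-7},{"translation":[-0.03,0,0],"spin":-5},{"translation":[0,0,0],"spin":0},{"translation":[0,0,0],"spin":0}]' >/dev/null; python3 q.py
```

```text
-29.67 [ 0.5353 -0.1153  0.0997] [-0.0155  0.0644  0.1741] -0.11
```

```bash
python3 -m inch '[{"translation":[-0.01,0,0],"spin":-2.2},{"translation":[0,0,0],"spin":0},{"translation":[0,0,0],"spin":0}]' >/dev/null; python3 q.py
python3 -m inch '[{"translation":[0,0,0],"spin":0},{"translation":[0,0,0],"spin":0},{"translation":[0,0,0],"spin":0},{"translation":[0,0,0],"spin":0},{"translation":[0,0,0],"spin":0},{"translation":[-1,0,0],"spin":0},{"translation":[-2,0,0],"spin":0},{"translation":[-3,0,0],"spin":0},{"translation":[-3,0,2],"spin":0},{"translation":[0,0,3],"spin":0},{"translation":[0,0,0],"spin":0},{"translation":[0,0,0],"spin":0}]' 0
python3 - <<'E'
from h import *
rel((.5351,-.115,.27)); p,M,s=tool(); np.savez("pics/w18.npz",p=p,M=M)
im=optics.camera("wrist")[:,:,::-1]; cv2.imwrite("pics/w18.png",im)
u=proj("wrist",[(.5351,-.115,.138)])[0]; print(u)
x0,y0=int(u[0])-80,max(0,int(u[1])-60)
cv2.imwrite("pics/w18c.png",cv2.resize(im[y0:y0+120,x0:x0+160],None,fx=5,fy=5,interpolation=2)); print(x0,y0)
E
```

```text
-27.51 [ 0.5353 -0.1152  0.0998] [-0.0937  0.1617  0.1369] -0.14
time: 45.0
ee_pos: [0.5138, -0.1603, 0.1972]
eef_rot: [-0.602, -0.367, 0.607, -0.366]
ft_force: [-0.6, 0.9, -0.3]
width: 0.087
t 45.0 tcp [ 0.5138 -0.1603  0.1972] x [-0.0076 -0.0019 -1.    ] y [ 0.8867 -0.4622 -0.0059] yawY deg -27.532239459737145 F [-0.6263  0.9219 -0.3197] w 0.08696191356781405
shift cm [-7.3058 -0.2509 -4.963 ]
[323.3315 159.7624]
243 99
```

View pics/w18c.png

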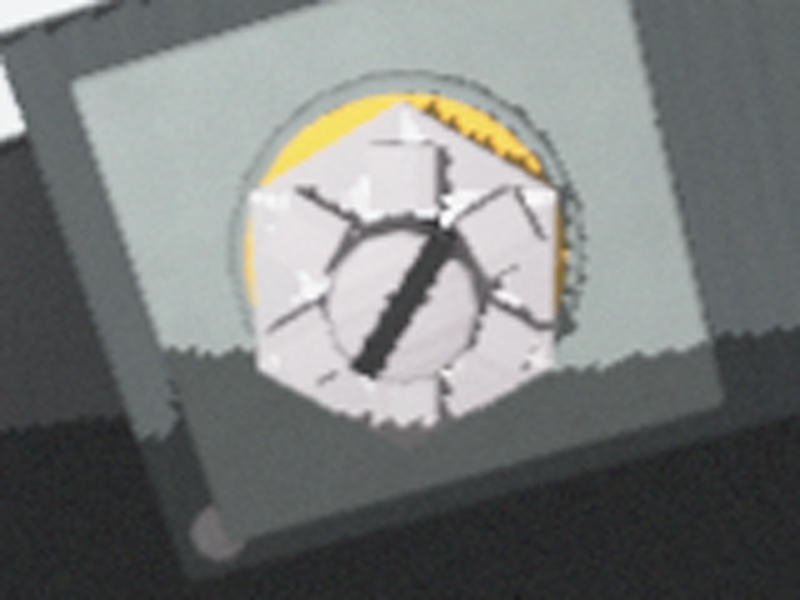

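The groove runs from (365,368) to (440,235) and points into the upper-right slot near (468,182). Checking the angle in world coordinates.

```bash
python3 - <<'E'
from h import *
from scipy.optimize import brentq
d=np.load("pics/w18.npz"); m=optics.camera_model("wrist"); T=np.eye(4); T[:3,:3]=d["M"]; T[:3,3]=d["p"]; KT=(np.array(m["camera_matrix"]),T@np.array(m["tool_from_camera"]))
o=np.array([243,99])
hx=np.array([(408,100),(555,185),(553,367),(258,367),(250,190)])/5.+o
z=.1078; P=px("wrist",hx,z,KT); c=np.array([.5351,-.1150]); v=P[:,:2]-c
print(np.linalg.norm(v,axis=1),(np.degrees(np.arctan2(v[:,1],v[:,0]))+30)%60)
e=P[[1,3]]-P[[2,4]]; print("edge dirs mod60 flat normals",(np.degrees(np.arctan2(e[:,1],e[:,0]))+90)%60)
g=px("wrist",np.array([(365,370),(441,234)])/5.+o,.138,KT); gd=g[1]-g[0]; print(np.linalg.norm(gd),"groove",np.degrees(np.arctan2(gd[1],gd[0]))%60)
# groove by fit
im=cv2.cvtColor(cv2.imread("pics/w18.png"),cv2.COLOR_BGR2GRAY)
for nm in ("w15","w18"):
    d=np.load(f"pics/{nm}.npz"); T[:3,:3]=d["M"]; T[:3,3]=d["p"]; KT=(np.array(m["camera_matrix"]),T@np.array(m["tool_from_camera"]))
    im=cv2.cvtColor(cv2.imread(f"pics/{nm}.png"),cv2.COLOR_BGR2GRAY)
    u=proj("wrist",[(.5351,-.115,.138)],KT)[0]; yy,xx=np.mgrid[:400,:640]; mk=((im<90)&(np.hypot(xx-u[0],yy-u[1])<13)).astype(np.uint8)
    n,l,st,ce=cv2.connectedComponentsWithStats(mk); i=1+np.argmax(st[1:,4]); pts=np.argwhere(l==i)[:,::-1]
    Q=px("wrist",pts,.138,KT)[:,:2]; vx=cv2.fitLine(Q.astype(np.float32)*1000,cv2.DIST_L2,0,.01,.01).ravel(); print(nm,len(pts),"groove",np.degrees(np.arctan2(vx[1],vx[0]))%180,Q.mean(0))
E
```

```text
[0.0287 0.0292 0.0294 0.029  0.0291] [31.0524 34.221  32.119  33.4328 32.5765]
edge dirs mod60 flat normals [33.5463 33.2193]
0.022799314788119838 groove 33.19124320396874
w15 116 groove 31.262413 [ 0.5349 -0.1149]
w18 123 groove 31.430254 [ 0.535  -0.1149]
```

The slots and groove agree to within about 2°, against a tolerance of 5.7°. Next is the cam.

```bash
python3 -m inch '[{"translation":[-2.5,-0.5,-1],"spin":0},{"translation":[-0.5,-1.3,-4.4],"spin":0},{"translation":[0,-1.3,-4.4],"spin":0},{"translation":[0,-1.3,-4.4],"spin":0},{"translation":[0,-1.3,-4.4],"spin":0},{"translation":[0,-1.3,-4.4],"spin":0},{"translation":[0,-1.3,-4.4],"spin":0},{"translation":[0,-1.2,-4.2],"spin":0},{"translation":[0,0,0],"spin":0},{"translation":[0,0,0],"spin":0}]' 0
python3 - <<'E'
from h import *
rel((.5993,.2095,.2)); p,M,s=tool(); np.savez("pics/w19.npz",p=p,M=M); print(s["joint_positions"])
im=optics.camera("wrist")[:,:,::-1]; cv2.imwrite("pics/w19.png",im)
u=proj("wrist",[(.5993,.2095,.1)])[0]; print(u)
E
```

```text
time: 46.3
ee_pos: [0.5759, 0.1816, 0.2241]
eef_rot: [-0.599, -0.37, 0.608, -0.368]
ft_force: [-1.1, -1.2, -0.9]
width: 0.087
t 46.3 tcp [0.5759 0.1816 0.2241] x [-0.0122 -0.0044 -0.9999] y [ 0.8903 -0.4552 -0.0089] yawY deg -27.07859801793235 F [-1.0814 -1.1909 -0.8726] w 0.08695618522840447
shift cm [ 2.3647  0.8319 -3.5735]
[-0.8967  0.3434  0.6543  1.5613 -0.212   1.3225 -0.6883]
[335.5505 165.1831]
```

View pics/w19.png

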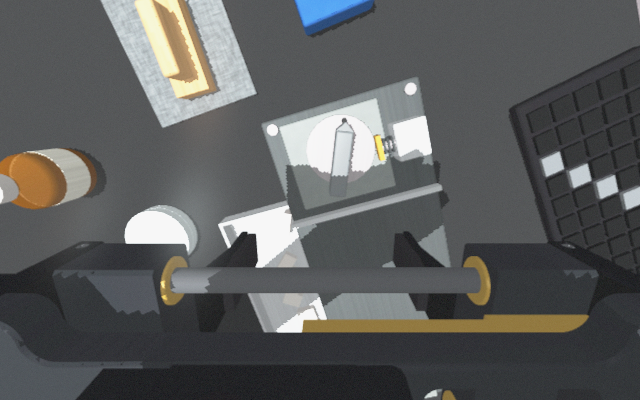

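The bar's pointed end is at (344,121), and the follower is to its right at (381,147). Zooming to measure.

```bash
python3 - <<'E'
from h import *
im=cv2.imread("pics/w19.png"); cv2.imwrite("pics/w19c.png",cv2.resize(im[95:215,270:430],None,fx=5,fy=5,interpolation=2))
im=optics.camera("scene")[:,:,::-1]; cv2.imwrite("pics/s19.png",cv2.resize(im[205:305,380:500],None,fx=5,fy=5,interpolation=2))
E
```

```text
(no output)
```

View pics/w19c.png

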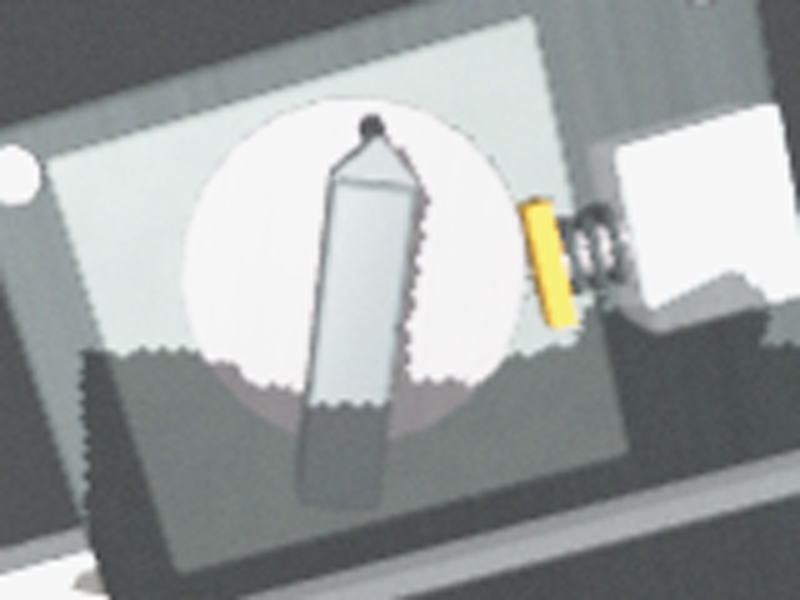

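View pics/s19.png

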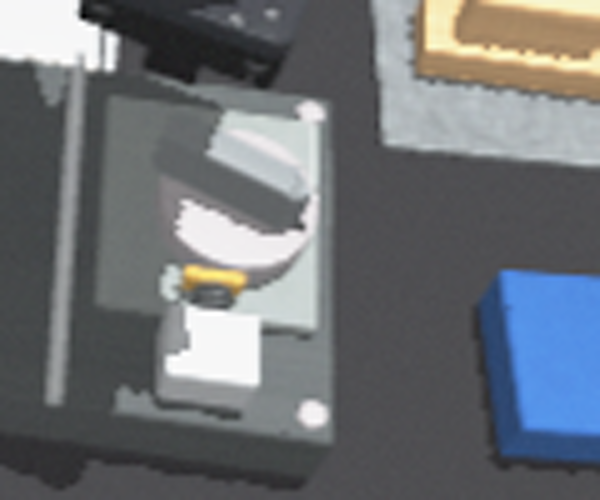

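```bash
python3 - <<'E'
from h import *
d=np.load("pics/w19.npz"); m=optics.camera_model("wrist"); T=np.eye(4); T[:3,:3]=d["M"]; T[:3,3]=d["p"]; KT=(np.array(m["camera_matrix"]),T@np.array(m["tool_from_camera"]))
o=np.array([270,95]); c=lambda p: np.atleast_2d(p)/5.+o
print(tri([ray("scene",(432.4,238)),ray("wrist",c((357,322))[0],KT)]))
for z in (.11,.115,.12,.125):
    P=px("wrist",c([(330,178),(418,190),(380,510),(298,498),(375,140)]),z,KT)
    w1=np.linalg.norm(P[0]-P[1]); w2=np.linalg.norm(P[2]-P[3]); e=(P[2]+P[3])/2; L=P[4]-e
    print(z,w1,w2,"len",np.linalg.norm(L),"ang",np.degrees(np.arctan2(L[1],L[0])),"mid",(P[4]+e)/2)
    s1=P[0]-P[3]; s2=P[1]-P[2]; print("  sides",np.degrees(np.arctan2(s1[1],s1[0])),np.degrees(np.arctan2(s2[1],s2[0])), "boxy",np.linalg.norm(s1))
# disc circle & follower
for z in (.08,.085,.09): 
    P=px("wrist",c([(183,275),(522,270),(350,97)]),z,KT); print("disc dia",z,np.linalg.norm(P[0]-P[1]),P)
    F=px("wrist",c([(522,203),(553,328)]),z,KT); fd=F[1]-F[0]; print("  fol face",F.mean(0),np.linalg.norm(fd),np.degrees(np.arctan2(fd[1],fd[0])))
E
```

```text
(array([0.6105, 0.2166, 0.1112]), [np.float64(0.0047016465575634376), np.float64(0.004701646557563495)])
0.11 0.01602092303610379 0.016007064466435433 len 0.06776693493526255 ang 58.261164181792196 mid [0.6066 0.2118 0.11  ]
  sides 57.69525786541717 57.669718985368554 boxy 0.06002961281856935
0.115 0.015711193164948522 0.01569760252072899 len 0.06645680792330491 ang 58.26116418179223 mid [0.6067 0.2126 0.115 ]
  sides 57.69525786541722 57.66971898536841 boxy 0.05886907018304809
0.12 0.015401463293793084 0.015388140575022653 len 0.06514668091134727 ang 58.261164181792175 mid [0.6069 0.2134 0.12  ]
  sides 57.69525786541715 57.669718985368455 boxy 0.057708527547526874
0.125 0.015091733422637725 0.015078678629316224 len 0.06383655389938965 ang 58.261164181792225 mid [0.607  0.2142 0.125 ]
  sides 57.6952578654172 57.669718985368426 boxy 0.05654798491200562
disc dia 0.08 0.06936644673983884 [[0.579  0.2332 0.08  ]
 [0.6412 0.2026 0.08  ]
 [0.6248 0.2489 0.08  ]]
  fol face [0.6444 0.2018 0.08  ] 0.026354480496791118 -100.06974526735928
disc dia 0.085 0.06816478571889092 [[0.5796 0.2335 0.085 ]
 [0.6408 0.2035 0.085 ]
 [0.6247 0.2489 0.085 ]]
  fol face [0.6439 0.2027 0.085 ] 0.025897931928589246 -100.06974526735924
disc dia 0.09 0.06696312469794291 [[0.5802 0.2339 0.09  ]
 [0.6403 0.2043 0.09  ]
 [0.6245 0.249  0.09  ]]
  fol face [0.6433 0.2036 0.09  ] 0.025441383360387322 -100.06974526735921
```

```bash
python3 - <<'E'
from h import *
d=np.load("pics/w19.npz"); m=optics.camera_model("wrist"); T=np.eye(4); T[:3,:3]=d["M"]; T[:3,3]=d["p"]; KT=(np.array(m["camera_matrix"]),T@np.array(m["tool_from_camera"]))
print("box mid",px("wrist",[np.array([356.5,344])/5.+[270,95]],.104,KT)); 
rel((.604,.2085,.092))
E
python3 -m inch '[{"translation":[0.5,0.5,-1.5],"spin":2.6},{"translation":[0.5,0.5,-1.6],"spin":2.6},{"translation":[0.5,0,0],"spin":0},{"translation":[0.5,0,0],"spin":0},{"translation":[0,0,0],"spin":0}]' 0.6
python3 - <<'E'
from h import *
rel((.604,.2085,.092)); p,M,s=tool(); np.savez("pics/w20.npz",p=p,M=M); print(s["joint_positions"])
im=optics.camera("wrist")[:,:,::-1]; cv2.imwrite("pics/w20.png",im)
E
```

```text
box mid [[0.6052 0.2083 0.104 ]]
t 46.4 tcp [0.5758 0.1815 0.2242] x [-0.0123 -0.0035 -0.9999] y [ 0.8902 -0.4555 -0.0093] yawY deg -27.097755408132862 F [-0.1072 -0.5859 -0.3047] w 0.08690173279555206
shift cm [13.1729  1.405  -3.8004]
time: 47.02
ee_pos: [0.5995, 0.1987, 0.2042]
eef_rot: [-0.616, -0.34, 0.625, -0.338]
ft_force: [-0.7, 0.7, 0.1]
width: 0.0446
t 47.025 tcp [0.5995 0.1987 0.2042] x [-0.0117 -0.0031 -0.9999] y [ 0.8411 -0.5408 -0.0082] yawY deg -32.73834906521311 F [-0.7226  0.704   0.1151] w 0.04458298074201564
shift cm [11.211  -0.0582 -1.1653]
[-0.8819  0.427   0.6555  1.5098 -0.2646  1.3072 -0.769 ]
```

View pics/w20.png

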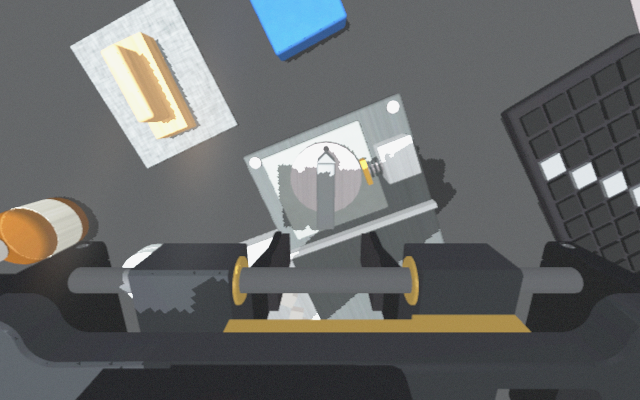

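The bar is vertical in the image at column 326, so it is aligned with the jaws. Descending.

```bash
python3 -m inch '[{"translation":[1,0,-1.1],"spin":0},{"translation":[3,0,0],"spin":0},{"translation":[3,0,0],"spin":0},{"translation":[2,0,0],"spin":0},{"translation":[0,0,0],"spin":0}]' 0.6
python3 - <<'E'
from h import *
rel((.6046,.2084,.092)); 
E
```

```text
time: 47.7
ee_pos: [0.6053, 0.2109, 0.1106]
eef_rot: [-0.617, -0.341, 0.624, -0.338]
ft_force: [0.4, 0.6, 0.2]
width: 0.0349
t 47.7 tcp [0.6053 0.2109 0.1106] x [-0.0106 -0.0012 -0.9999] y [ 0.8424 -0.5387 -0.0083] yawY deg -32.599451132785376 F [0.4448 0.5551 0.1588] w 0.03488283408756816
shift cm [1.8597 0.0861 0.2368]
```

```bash
python3 -m inch '[{"translation":[0.8,0.05,0.2],"spin":0},{"translation":[0.7,0,0],"spin":0},{"translation":[0.2,0,0],"spin":0},{"translation":[0,0,0],"spin":0}]' 0.6
python3 - <<'E'
from h import *
rel((.6046,.2084,.092)); 
E
```

```text
time: 48.2
ee_pos: [0.6057, 0.2096, 0.0945]
eef_rot: [-0.618, -0.341, 0.623, -0.338]
ft_force: [-0.3, 0.2, 0.6]
width: 0.0346
t 48.2 tcp [0.6057 0.2096 0.0945] x [-0.008   0.0003 -1.    ] y [ 0.8427 -0.5383 -0.0069] yawY deg -32.57205474313254 F [-0.2892  0.1681  0.6189] w 0.03463786166632509
shift cm [ 0.248  -0.0233  0.1605]
```

```bash
python3 -m inch '[{"translation":[0.2,0,0.1],"spin":0},{"translation":[0,0,0],"spin":0},{"translation":[0,0,0],"spin":0},{"translation":[0,0,0],"spin":0},{"translation":[0,0,0],"spin":0},{"translation":[0,0,0],"spin":0}]' 1 40
python3 - <<'E'
from h import *
rel((.6046,.2084,.092)); print(r.read_state()["joint_positions"],r.read_state()["torque"])
E
```

```text
time: 48.95
ee_pos: [0.6055, 0.2089, 0.0933]
eef_rot: [-0.618, -0.341, 0.622, -0.338]
ft_force: [-0.7, -0.1, 1.4]
width: 0.0157
t 48.95 tcp [0.6055 0.2089 0.0933] x [-0.0067  0.0011 -1.    ] y [ 0.8426 -0.5385 -0.0062] yawY deg -32.58044921751175 F [-0.6752 -0.133   1.3778] w 0.01573602955279214
shift cm [ 0.1309 -0.0503  0.0949]
[-0.8524  0.5432  0.6059  1.6015 -0.3385  1.1094 -0.7284] [-0.2388 -0.0062 -0.1172]
```

```bash
python3 -m inch '[{"translation":[0,0,0],"spin":6},{"translation":[0,0,0],"spin":6},{"translation":[0,0,0],"spin":6},{"translation":[0,0,0],"spin":6}]'
python3 - <<'E'
from h import *
rel((.6046,.2084,.092)); print(r.read_state()["joint_positions"],r.read_state()["torque"])
E
```

```text
time: 49.45
ee_pos: [0.6061, 0.2084, 0.0933]
eef_rot: [-0.676, -0.2, 0.68, -0.199]
ft_force: [0.2, -0.2, -1.3]
width: 0.016
t 49.45 tcp [0.6061 0.2084 0.0933] x [-0.0056  0.0003 -1.    ] y [ 0.5414 -0.8408 -0.0033] yawY deg -57.220116404284575 F [ 0.2342 -0.1643 -1.3427] w 0.015971449218550392
shift cm [ 0.1325 -0.0778  0.1251]
[-0.9142  0.5685  0.6969  1.6046 -0.3963  1.1195 -1.1162] [-0.2804 -0.0481  0.2761]
```

```bash
python3 -m inch '[{"translation":[0,0,0],"spin":6},{"translation":[0,0,0],"spin":6},{"translation":[0,0,0],"spin":6},{"translation":[0,0,0],"spin":6},{"translation":[0,0,0],"spin":6},{"translation":[0,0,0],"spin":6},{"translation":[0,0,0],"spin":6},{"translation":[0,0,0],"spin":0}]'
python3 - <<'E'
from h import *
rel((.6046,.2084,.092)); print(r.read_state()["joint_positions"],r.read_state()["torque"])
E
```

```text
time: 50.45
ee_pos: [0.6063, 0.2071, 0.0933]
eef_rot: [-0.702, 0.065, 0.706, 0.063]
ft_force: [0.0, -0.7, 1.4]
width: 0.0156
t 50.45 tcp [0.6063 0.2071 0.0933] x [-0.0052 -0.0023 -1.    ] y [-0.1814 -0.9834  0.0032] yawY deg -100.45193049410268 F [ 0.0448 -0.6651  1.3925] w 0.015637456474419508
shift cm [ 0.1315 -0.1011  0.1931]
[-1.0181  0.6286  0.8602  1.6101 -0.5096  1.1481 -1.7888] [ 0.1662  0.1434 -0.0777]
```

```bash
python3 -m inch '[{"translation":[0,0,0],"spin":0},{"translation":[0,0,0],"spin":0},{"translation":[0,0,0],"spin":0},{"translation":[0,0,0],"spin":0},{"translation":[-1,0,0],"spin":0},{"translation":[-2,0,0],"spin":0},{"translation":[-3,0,0],"spin":0},{"translation":[-3,0,1],"spin":0},{"translation":[0,0,3],"spin":0},{"translation":[0,0,0],"spin":0},{"translation":[0,0,0],"spin":0}]' 0.6
python3 - <<'E'
from h import *
rel(None); p,M,s=tool(); np.savez("pics/w21.npz",p=p,M=M); print(s["joint_positions"])
im=optics.camera("wrist")[:,:,::-1]; cv2.imwrite("pics/w21.png",im)
u=proj("wrist",[(.6046,.2084,.104)])[0]; x0,y0=int(u[0])-80,max(0,int(u[1])-75); print(x0,y0)
cv2.imwrite("pics/w21c.png",cv2.resize(im[y0:y0+120,x0:x0+160],None,fx=5,fy=5,interpolation=2))
E
```

```text
time: 51.82
ee_pos: [0.5686, 0.2141, 0.1945]
eef_rot: [0.704, -0.062, -0.704, -0.063]
ft_force: [-0.6, 0.2, -0.1]
width: 0.0349
t 51.825 tcp [0.5686 0.2141 0.1945] x [ 0.0001  0.0014 -1.    ] y [-0.1774 -0.9841 -0.0014] yawY deg -100.21584213100896 F [-0.5886  0.2061 -0.0868] w 0.034864000755691384
[-1.1598  0.4516  0.9576  1.6114 -0.3833  1.2788 -1.8866]
245 94
```

View pics/w21c.png

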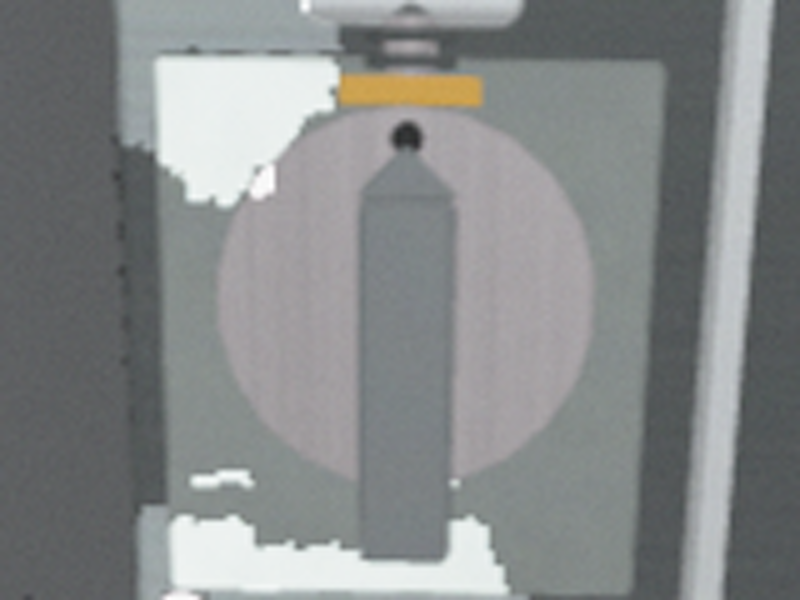

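View pics/w21.png

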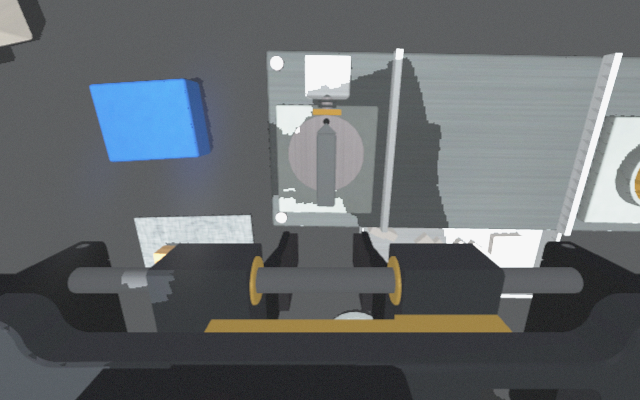

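The cam's tip mark at (407,137) squarely faces the middle of the brass follower at (411,92). I'll retreat and check everything.

```bash
python3 -m inch '[{"translation":[-4,0,0],"spin":0},{"translation":[-4,0,0],"spin":0},{"translation":[-3,2,3],"spin":0},{"translation":[0,3,4],"spin":0},{"translation":[0,3,4],"spin":0},{"translation":[0,0,0],"spin":0}]' 0.6
python3 - <<'E'
from h import *
rel(None)
im=optics.camera("scene")[:,:,::-1]; cv2.imwrite("pics/s22.png",cv2.resize(im[100:310,130:540],None,fx=1.9,fy=1.9,interpolation=2))
im=optics.camera("top")[:,:,::-1]; cv2.imwrite("pics/t22.png",cv2.resize(im[110:310,150:480],None,fx=2.4,fy=2.4,interpolation=2))
E
```

```text
time: 52.62
ee_pos: [0.4577, 0.1568, 0.3095]
eef_rot: [-0.703, 0.066, 0.705, 0.066]
ft_force: [0.1, 0.4, -0.3]
width: 0.0348
t 52.625 tcp [0.4577 0.1568 0.3095] x [-0.0034 -0.0002 -1.    ] y [-0.1852 -0.9827  0.0008] yawY deg -100.67393804331195 F [ 0.1144  0.4299 -0.3195] w 0.03476271579112548
```

View pics/s22.png

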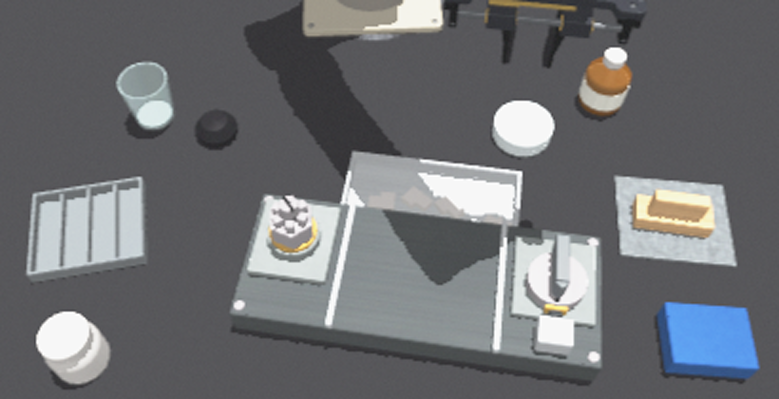

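View pics/t22.png

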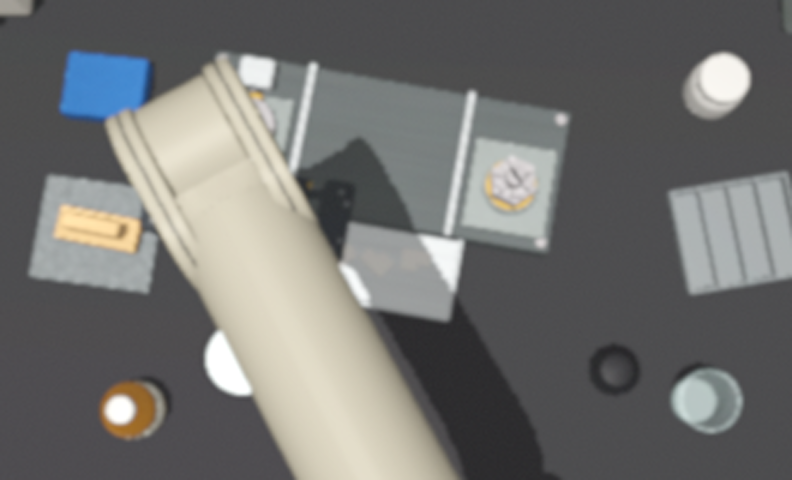

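```bash
python3 - <<'E'
from h import *
im=optics.camera("wrist")[:,:,::-1]; cv2.imwrite("pics/w23.png",im)
im=cv2.cvtColor(optics.camera("scene"),cv2.COLOR_RGB2HSV); mk=cv2.inRange(im,(8,70,120),(28,255,255)); mk[:180]=0; mk[230:]=0; mk[:,:460]=0; mk[:,520:]=0
pts=np.argwhere(mk)[:,::-1].astype(np.float32); rc=cv2.minAreaRect(pts); print(rc,px("scene",rc[0],.03)); print("foot corners", px("scene",np.array([(634,229),(711,237)])/1.9+[130,100],.004))
E
```

```text
((483.8399353027344, 212.1199951171875), (42.42640686035156, 19.516149520874023), 8.13010311126709) [[0.5024 0.3896 0.03  ]]
foot corners [[0.5098 0.3435 0.004 ]
 [0.5266 0.4441 0.004 ]]
```

View pics/w23.png

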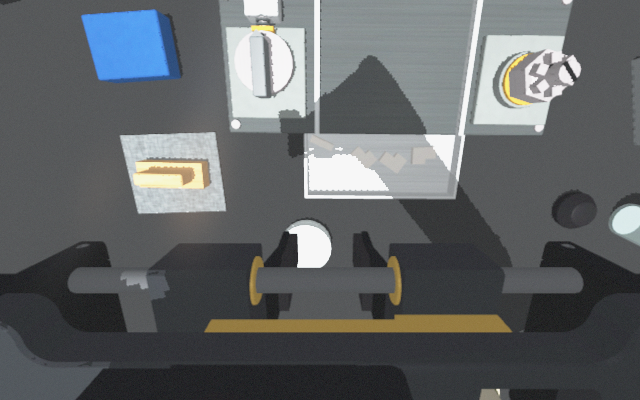

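```bash
python3 - <<'E'
from h import *
im=cv2.imread("pics/w23.png"); cv2.imwrite("pics/w23c.png",cv2.resize(im[120:210,295:475],None,fx=4.4,fy=4.4,interpolation=2))
x,e=tri([ray("top",(271.1,201.8)),ray("wrist",(321,144))]); w=x[:2]-D; print(x,e,"deck",w@ex,w@ey)
E
```

```text
[0.5018 0.1541 0.0405] [np.float64(0.0008818412449462297), np.float64(0.0008818412449462633)] deck -0.10548348032386518 0.09237798816401784
```

View pics/w23c.png

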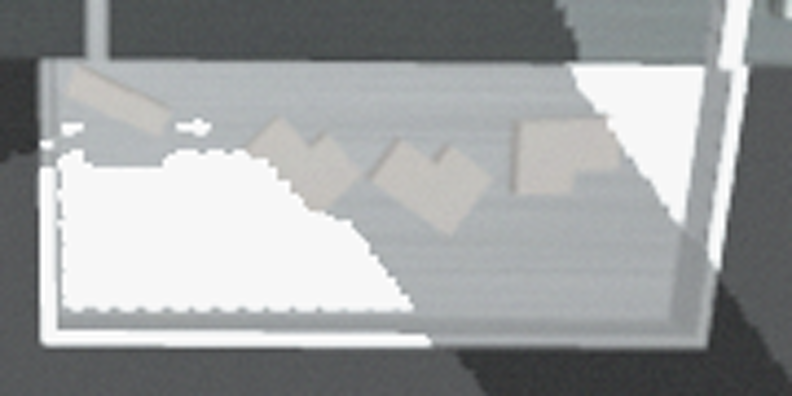

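All four chips are in the tray, the one at upper left standing on edge. Its centre is about 25 mm below deck level and at deck x of about −0.105 m, so it is within limits. Handing in.

```bash
python3 - <<'E'
from bench import close_job
print(close_job())
E
```

```text
the job is handed in; nothing more can be done
None
```

The job is handed in, at about 53 s of robot time. My last checks found nothing failing, but `close_job()` reports no verdict.

- **Chips:** I wiped all four off the deck into the tray in two passes, holding only the scraper's rib. One stands on edge in the tray, with its centre about 25 mm below deck level and at deck x of about −0.105 m, inside the limits.
- **Scraper:** it stands upright about 12 mm from the mat's centre (limit 35 mm). It was about 5 cm off right after I first set it down, so I regrasped it and put it back.
- **Nut:** I left it at the first line-up after contact. From where the torque began to rise, that is about 0.29 rad past the washer, or about 4.5 rad.
    - **Alignment:** the slots agree with the groove to within about 2° in the pictures (limit 5.7°).
    - **Contact check:** to find the contact point I turned the nut on to about 4.97 rad (limit 5.4), then back to the line-up. The turn value comes from the torque alone, because I could not measure the gap to the washer.
- **Cam:** its high point faces the middle of the follower squarely, with the bar at −10.45° against about −10.5° for the follower. I saw contact, but did not measure how far the follower is pushed back.
- **Bystanders:** by eye, all six look unmoved in the last pictures. The gripper finished clear of everything, about 0.31 m up.

A few of the nut-turning rows ran in a short shell loop of three repeats instead of being typed out call by call. I dropped the loop after that.

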